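Set the washed spatulas and slide racks to dry

TASK

Draw every washed spatula out of the upright drain block and lay it flat on the heated plate of the drying plate, and lift both slide racks off their hooks and stand them upright there too, everything inside the rim and nothing on top of anything else. Leave the thermostat off while you load; once everything is on the plate, turn the dial clockwise until its pointer is at the white tab of the setting ring. Leave the other things on the bench where they are.

Things in the scene. Friction and masses are not known exactly. Their poses are not given: they have to be found in the camera images.
- plate: drying plate: a low cream appliance, fixed. Origin on the table under the middle of its flat aluminium heated plate; z up. The heated plate is 200 mm (x) by 300 mm (y), its surface 50 mm above the table, with a steel rim 6 mm wide and 6 mm high all round it. On its -x side a control strip 80 mm deep and 40 mm high carries the dial
- dial (a joint): angle of the thermostat dial, rad: 0 = off stop, grows as it is turned clockwise seen from above, up to 4.8. It turns with a light friction (0.04 N m) and stays where it is left
- dial_pointer (a point): point on the white pointer line of the dial, produced to 34 mm from the dial axis; it goes round with the dial
- mark (a point): the single raised white tab (11 x 8 mm) of the dark setting ring (radius 30 mm) under the dial, 34 mm from the dial axis, on a round black dial face with small grey ticks. The ring is fixed during the job but stands at another angle each time; the dial is on the mark when dial_pointer lies over this point (straight line from the dial axis)
- stand: grey plastic upright drain block, fixed: 50 mm (x; its foot 70 mm) by 222 mm (y), 70 mm high. Origin on the table under its middle, z up. Four square bores, 20 mm wide and 65 mm deep, in a row along its y at -82.5, -27.5, 27.5 and 82.5 mm; a spatula stands in a bore blade down, its tip 5 mm above the table, its handle sticking 95 mm out of the block
- hookstand: steel drip stand, fixed: base plate 190 mm wide, 10 mm thick, from 65 mm before (-x) to 100 mm behind (+x) the origin; a post 195 mm high at x = +85 mm with a cross bar 185 mm up; from it two 8 mm rods run to -x at y = -62 and +62 mm and dip to a saddle at x = 0, rod top 169 mm above the table, then turn up to a tip at x = -17 mm, 189 mm up. Origin on the table, z up
- rack1: steel slide rack (one of two alike), 180 g: basket 88 mm (x) by 104 mm (y), 34 mm high. Origin in the middle of its underside, z up. From its y ends a bail rises to a straight flat bar along y, 104 mm long, 10 mm thick (x), 14 mm high, its centre at z = 105 mm. It hangs by mid-bar on a hook, underside 71 mm above the table; the bar is free 15 to 45 mm either side of the hook
- rack2: steel slide rack (one of two alike), 180 g: basket 88 mm (x) by 104 mm (y), 34 mm high. Origin in the middle of its underside, z up. From its y ends a bail rises to a straight flat bar along y, 104 mm long, 10 mm thick (x), 14 mm high, its centre at z = 105 mm. It hangs by mid-bar on a hook, underside 71 mm above the table; the bar is free 15 to 45 mm either side of the hook
- spatula1: laboratory spatula, 160 mm long, 60 g: black square handle 12 x 12 x 100 mm, thin steel neck, steel blade 14 x 4 mm. Origin at the blade tip; z along it from the blade to the butt (neck from 36 mm, handle from 60 to 160 mm), x and y square to its flat sides; centre of mass 97 mm from the tip. Starts upright in a bore of the drain block, blade down; may be absent
- spatula1_grip (a point): middle of the handle of spatula1, 110 mm from its blade tip; axes as those of spatula1
- spatula2: laboratory spatula, 160 mm long, 60 g: black square handle 12 x 12 x 100 mm, thin steel neck, steel blade 14 x 4 mm. Origin at the blade tip; z along it from the blade to the butt (neck from 36 mm, handle from 60 to 160 mm), x and y square to its flat sides; centre of mass 97 mm from the tip. Starts upright in a bore of the drain block, blade down; may be absent
- spatula2_grip (a point): middle of the handle of spatula2, 110 mm from its blade tip; axes as those of spatula2
- spatula3: laboratory spatula, 160 mm long, 60 g: black square handle 12 x 12 x 100 mm, thin steel neck, steel blade 14 x 4 mm. Origin at the blade tip; z along it from the blade to the butt (neck from 36 mm, handle from 60 to 160 mm), x and y square to its flat sides; centre of mass 97 mm from the tip. Starts upright in a bore of the drain block, blade down; may be absent
- spatula3_grip (a point): middle of the handle of spatula3, 110 mm from its blade tip; axes as those of spatula3
- spatula4: laboratory spatula, 160 mm long, 60 g: black square handle 12 x 12 x 100 mm, thin steel neck, steel blade 14 x 4 mm. Origin at the blade tip; z along it from the blade to the butt (neck from 36 mm, handle from 60 to 160 mm), x and y square to its flat sides; centre of mass 97 mm from the tip. Starts upright in a bore of the drain block, blade down; may be absent
- spatula4_grip (a point): middle of the handle of spatula4, 110 mm from its blade tip; axes as those of spatula4
- washbottle: white wash bottle, 56 mm wide, 150 mm high; a bystander to leave alone. Origin in the middle of its underside
- jar: amber jar, 54 mm wide, 70 mm high; a bystander to leave alone. Origin in the middle of its underside
- dishes: stack of clear dishes, 90 mm wide, 45 mm high; a bystander to leave alone. Origin in the middle of its underside
- tipbox: blue box, 85 x 120 x 60 mm high; a bystander to leave alone. Origin in the middle of its underside
- beaker: glass beaker, 68 mm wide, 80 mm high; a bystander to leave alone. Origin in the middle of its underside
- reagent: amber bottle, 60 mm wide, 110 mm high; a bystander to leave alone. Origin in the middle of its underside
- marker: marker pen lying flat, 130 mm long along its x, 13 mm thick; a bystander to leave alone. Origin in the middle of its underside
- dial_grip (a point): point on the vertical axis of the dial, 74 mm above the table, in the middle of its grip: a black bar 46 mm long and 13 mm thick whose free sides reach from 54 to 84 mm above the table, standing on a round skirt of 24 mm radius. Its x axis points along the bar towards the pointer end

How it is judged (in metres and radians):
On the way:
1. every spatula lies flat and both racks stand upright on the heated plate, inside its rim, while the dial is still off (below 0.6 rad) (x of spatula1 in the frame of plate between -0.106 and 0.106 m and y of spatula1 in the frame of plate between -0.156 and 0.156 m and z of spatula1 in the frame of plate between 0.04 and 0.063 m and x of spatula1_grip in the frame of plate between -0.106 and 0.106 m and y of spatula1_grip in the frame of plate between -0.156 and 0.156 m and z of spatula1_grip in the frame of plate between 0.04 and 0.0595 m and angle between spatula1's own z axis and vertical between 1.52 and 1.62 rad and linear speed of each of spatula1, spatula2, spatula3, spatula4, rack1, rack2 below 0.03 m/s and x of spatula2 in the frame of plate between -0.106 and 0.106 m and y of spatula2 in the frame of plate between -0.156 and 0.156 m and z of spatula2 in the frame of plate between 0.04 and 0.063 m and x of spatula2_grip in the frame of plate between -0.106 and 0.106 m and y of spatula2_grip in the frame of plate between -0.156 and 0.156 m and z of spatula2_grip in the frame of plate between 0.04 and 0.0595 m and angle between spatula2's own z axis and vertical between 1.52 and 1.62 rad and x of spatula3 in the frame of plate between -0.106 and 0.106 m and y of spatula3 in the frame of plate between -0.156 and 0.156 m and z of spatula3 in the frame of plate between 0.04 and 0.063 m and x of spatula3_grip in the frame of plate between -0.106 and 0.106 m and y of spatula3_grip in the frame of plate between -0.156 and 0.156 m and z of spatula3_grip in the frame of plate between 0.04 and 0.0595 m and angle between spatula3's own z axis and vertical between 1.52 and 1.62 rad and x of spatula4 in the frame of plate between -0.106 and 0.106 m and y of spatula4 in the frame of plate between -0.156 and 0.156 m and z of spatula4 in the frame of plate between 0.04 and 0.063 m and x of spatula4_grip in the frame of plate between -0.106 and 0.106 m and y of spatula4_grip in the frame of plate between -0.156 and 0.156 m and z of spatula4_grip in the frame of plate between 0.04 and 0.0595 m and angle between spatula4's own z axis and vertical between 1.52 and 1.62 rad and x of rack1 in the frame of plate between -0.07 and 0.07 m and y of rack1 in the frame of plate between -0.115 and 0.115 m and z of rack1 in the frame of plate between 0.045 and 0.054 m and angle between each of rack1, rack2's own z axis and vertical below 0.09 rad and x of rack2 in the frame of plate between -0.07 and 0.07 m and y of rack2 in the frame of plate between -0.115 and 0.115 m and z of rack2 in the frame of plate between 0.045 and 0.054 m and value of joint dial below 0.6 rad), for 0.2 s.
At the end, for the whole second after the job is handed in: every spatula present lies flat (within 0.05 rad, mid-handle under 9.5 mm, tip under 13 mm above the plate) inside the rim of the heated plate, both racks stand on it upright (0.09 rad), all at rest and released, and the dial pointer is within 5 mm of the tab (about 8 degrees) (x of spatula1 in the frame of plate between -0.106 and 0.106 m and y of spatula1 in the frame of plate between -0.156 and 0.156 m and z of spatula1 in the frame of plate between 0.04 and 0.063 m and x of spatula1_grip in the frame of plate between -0.106 and 0.106 m and y of spatula1_grip in the frame of plate between -0.156 and 0.156 m and z of spatula1_grip in the frame of plate between 0.04 and 0.0595 m and angle between spatula1's own z axis and vertical between 1.52 and 1.62 rad and linear speed of each of spatula1, spatula2, spatula3, spatula4, rack1, rack2 below 0.03 m/s and x of spatula2 in the frame of plate between -0.106 and 0.106 m and y of spatula2 in the frame of plate between -0.156 and 0.156 m and z of spatula2 in the frame of plate between 0.04 and 0.063 m and x of spatula2_grip in the frame of plate between -0.106 and 0.106 m and y of spatula2_grip in the frame of plate between -0.156 and 0.156 m and z of spatula2_grip in the frame of plate between 0.04 and 0.0595 m and angle between spatula2's own z axis and vertical between 1.52 and 1.62 rad and x of spatula3 in the frame of plate between -0.106 and 0.106 m and y of spatula3 in the frame of plate between -0.156 and 0.156 m and z of spatula3 in the frame of plate between 0.04 and 0.063 m and x of spatula3_grip in the frame of plate between -0.106 and 0.106 m and y of spatula3_grip in the frame of plate between -0.156 and 0.156 m and z of spatula3_grip in the frame of plate between 0.04 and 0.0595 m and angle between spatula3's own z axis and vertical between 1.52 and 1.62 rad and x of spatula4 in the frame of plate between -0.106 and 0.106 m and y of spatula4 in the frame of plate between -0.156 and 0.156 m and z of spatula4 in the frame of plate between 0.04 and 0.063 m and x of spatula4_grip in the frame of plate between -0.106 and 0.106 m and y of spatula4_grip in the frame of plate between -0.156 and 0.156 m and z of spatula4_grip in the frame of plate between 0.04 and 0.0595 m and angle between spatula4's own z axis and vertical between 1.52 and 1.62 rad and x of rack1 in the frame of plate between -0.07 and 0.07 m and y of rack1 in the frame of plate between -0.115 and 0.115 m and z of rack1 in the frame of plate between 0.045 and 0.054 m and angle between each of rack1, rack2's own z axis and vertical below 0.09 rad and x of rack2 in the frame of plate between -0.07 and 0.07 m and y of rack2 in the frame of plate between -0.115 and 0.115 m and z of rack2 in the frame of plate between 0.045 and 0.054 m and horizontal distance between dial_pointer and mark below 0.005 m and velocity of joint dial between -0.1 and 0.1 rad/s); the robot touches nothing.
It fails at once if a bystander is shoved more than 30 mm or tipped over (distance of any of washbottle, jar, dishes, tipbox, beaker, reagent, marker from where it was at the start of the episode above 0.03 m or angle between any of washbottle, jar, dishes, tipbox, beaker, reagent's own z axis and vertical above 0.5 rad).
Of spatula1, spatula2, spatula3, spatula4 only 2 to 4 are there at a start; the rules pass over those that are not, and their reading is None.
At some moment in a run one of spatula1, spatula2, spatula3, spatula4 may be knocked a few centimetres aside while the robot is not near it.
Once in a run the grip may slacken for a moment while it holds something.
It also fails if it takes over 210 s, if anything falls off the work surface, if the arm or the gripper's body presses on something with over 40 N, if the wrist force passes 120 N, or if a joint passes its speed limit or range.

ROBOT

A 6-joint arm with a two-finger parallel gripper is mounted at the origin on the work surface. World frame = base frame: x ahead of the robot, y to its left, z up, the work surface at z = 0. Lengths are in mm, angles in rad, forces in N, time in s.
With the tool pointing down it reaches from about 325 to 875 mm from the base axis. Payload 4.4 kg.
Tool frame: the origin (TCP) lies on the centre line of the jaws, within the pads' length; the fingertips stand ahead of it and the grasp point (between the pads) lies 6 mm ahead of it (ctrl.tcp_to_tips is the z of the fingertips in the tool frame, in mm); z points along the fingers, y is the line along which they close (so a half turn about z gives the same grasp; the last joint's range is limited). The gripper opens to 85 mm and grips with 20 to 120 N. Pads are 22 mm wide; open, the fingers measure 114 mm over their backs; the gripper's body (76 mm by 85 mm) begins 54 mm behind the grasp point. The pads swing forward as they close: fully open they stand 13 mm farther back than shut.
Start: joints at [1.198, 0.207, 1.542, -0, 1.393, -0.15], TCP at [126.502, 560.914, 227.882] pointing down, gripper open.
Joint ranges: [-2.73, 2.73], [-0.86, 2.22], [0.23, 2.46], [-1.11, 4.25], [0.08, 2.63], [-2.82, 2.82]. Speed limits (rad/s): [2.79, 2.79, 3.14, 3.14, 3.14, 3.14].

INTERFACE

Orientations are given as a 3x3 rotation matrix whose columns are the frame's x, y, z axes.
In Python, from plant import ctrl, sensors, optics gives the robot as it stands. Calls block until the motion is done:
- ctrl.move_ptp(position, orientation): joint-space move of the TCP to a pose.
- ctrl.move_l(position, rot=None, vel=150, threshold=None): straight line of the TCP; rot=None keeps the orientation; vel is the mean speed in mm/s. With threshold (N) it stops when the force on the tool has changed by that much, and returns True; else False.
- ctrl.set_joints(angles): joint-space move.
- ctrl.gripper_to(opening, force=None): finger opening in mm; force is the grip in N (None keeps the last); returns when the fingers have stopped.
- ctrl.hold(seconds).
- ctrl.solve_ik(position, orientation): joint angles nearest the present ones, or None.
- sensors.read_state(): the state.
- optics.grab_frame(name): name is "side" or "top" or "wrist"; returns (picture, depth): 480x640x3 uint8, red, green, blue; 480x640 float32, mm along the optical axis (not along the pixel's ray), 0 where there is no reading.
- optics.camera_params(name): a dict with "mtx" (3x3 intrinsics, pixels), "R" (3x3) and "t" (3): a world point X has camera coordinates R X + t; the wrist camera has in their place "T_tool_cam" (4x4, takes a point from camera to tool coordinates, whose origin is the TCP and whose axes are the flange's). Camera axes: x right, y down, z forward; pixel columns grow to the right and rows downward; lengths in mm; the calibration is good to about 2 mm. A picture is of the moment at which its call begins: read the wrist's pose just before it. camera_params takes no time and is no camera call.
A pose or a line that the arm cannot do raises ctrl.MotionError and nothing moves.
- ctrl.finish_job(): hands the job in; it is judged then, once.
The state is a dict: "t": time; "q": joint angles; "qvel": joint speeds; "tau": joint torques, N m; "eef_pos": TCP position; "eef_rot": TCP orientation; "force": force on the tool from outside, world axes, zero at the start; "wrist_torque": the same for the moment, N m; "grip_width": finger opening in mm; "grasp_force": force on a finger pad.
Only numpy, scipy, OpenCV 4.12 (cv2) and the standard library are available. Lean on these libraries where they do the work, as an engineer would, in place of code of your own. Each camera call takes 0.05 s, during which the arm holds its last target. There are 200 camera calls.

## Working session

There is one attempt and no reset: what is moved stays moved. The work goes in short steps, each a Python script; the robot and the scene stay as the last script left them, time stands still between calls to the robot, and variables do not carry over. Pictures are saved under pics/ and viewed, at most 14 in all, crops included, and the job is handed in when it is done.

```bash
ls; mkdir -p pics; python3 - <<'E'
from plant import ctrl,sensors,optics
import cv2,numpy as np
for n in("top","side"):
    p,d=optics.grab_frame(n); cv2.imwrite(f"pics/{n}0.png",p[:,:,::-1]); np.save(f"pics/{n}0.npy",d)
    c=optics.camera_params(n); print(n,c["mtx"].round(1).tolist(),c["R"].round(3).tolist(),c["t"].round(1).tolist(),d.min(),d.max())
c=optics.camera_params("wrist");print(c)
print(ctrl.tcp_to_tips,sensors.read_state())
E
```

```text
pics
top [[511.8, 0.0, 321.4], [0.0, 511.8, 238.5], [0.0, 0.0, 1.0]] [[-0.006, -1.0, 0.026], [-0.985, 0.001, -0.173], [0.173, -0.027, -0.985]] [-4.5, 564.4, 1102.4] 0.0 2196.7942
side [[474.7, 0.0, 311.1], [0.0, 474.7, 236.0], [0.0, 0.0, 1.0]] [[0.962, -0.274, -0.006], [-0.207, -0.71, -0.673], [0.18, 0.648, -0.74]] [-556.5, 199.3, 1040.6] 0.0 3484.806
{'mtx': array([[356.5214711 ,   0.        , 323.76821923],
       [  0.        , 356.5214711 , 243.5679026 ],
       [  0.        ,   0.        ,   1.        ]]), 'T_tool_cam': array([[ 6.04004111e-04, -9.61561391e-01, -2.74589377e-01,
         6.82823082e+01],
       [ 9.99999532e-01,  7.88182614e-04, -5.60408214e-04,
        -5.25222509e-01],
       [ 7.55293475e-04, -2.74588910e-01,  9.61561418e-01,
        -1.45932416e+02],
       [ 0.00000000e+00,  0.00000000e+00,  0.00000000e+00,
         1.00000000e+00]])}
25.0 {'t': 0.1, 'q': array([ 1.19849343e+00,  2.07385020e-01,  1.54284280e+00,  2.09806855e-07,
        1.39351874e+00, -1.50490069e-01]), 'qvel': array([ 0.00287445,  0.00049876, -0.00286556, -0.00015514, -0.00023477,
        0.00015992]), 'tau': array([-1.12272188e-03, -3.84099019e+01, -2.92544818e+01, -2.71222425e-04,
        5.00127077e-03,  5.57454840e-06]), 'eef_pos': array([126.24268343, 560.24102413, 226.79833493]), 'eef_rot': array([[-9.75500098e-01,  2.19997600e-01, -7.83702695e-04],
       [ 2.19998759e-01,  9.75498089e-01, -2.00627694e-03],
       [ 3.23124370e-04, -2.12953697e-03, -9.99997680e-01]]), 'force': array([ 0.01131572,  0.03679686, -0.06360848]), 'wrist_torque': array([-0.0086284 , -0.00366792,  0.02672814]), 'grasp_force': 0.0, 'grip_width': 85.52518128801552}
```

View pics/top0.png

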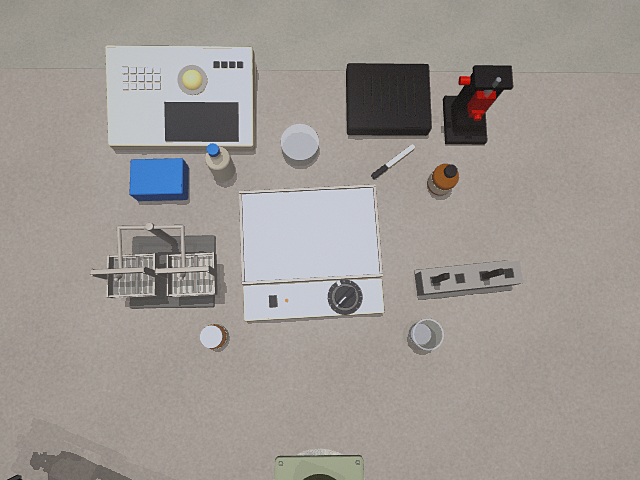

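View pics/side0.png

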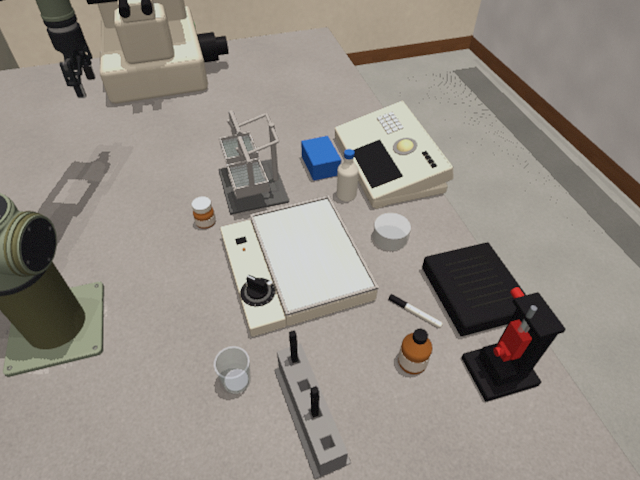

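Top view: plate around (311,233), dial at (345,297), drain block at (467,279) with spatulas at about (438,279) and (490,273), drip stand with two racks at (160,272). Side view confirms two spatulas and two empty bores. Next I measure with height bands in the cloud.

```bash
cat > h.py <<'E'
from plant import ctrl,sensors,optics
import cv2,numpy as np
from scipy.spatial.transform import Rotation as Rn
def cam(name):
    c=optics.camera_params(name); K=c["mtx"]
    if name=="wrist":
        s=sensors.read_state(); T=np.eye(4);T[:3,:3]=s["eef_rot"];T[:3,3]=s["eef_pos"]; T=T@c["T_tool_cam"]
        return K,T[:3,:3],T[:3,3]
    return K,c["R"].T,-c["R"].T@c["t"]
def shot(name,save=None):
    C=cam(name); p,d=optics.grab_frame(name)
    if save: cv2.imwrite(f"pics/{save}.png",p[:,:,::-1])
    return p,d,C
def cloud(d,C):
    K,R,o=C; v,u=np.mgrid[:480,:640]
    r=np.stack([(u-K[0,2])/K[0,0],(v-K[1,2])/K[1,1],np.ones_like(u,float)],-1)*d[...,None]
    P=r@R.T+o; P[d<=0]=np.nan; return P
def ray(uv,z,C):
    K,R,o=C; uv=np.atleast_2d(uv).astype(float)
    r=np.c_[(uv[:,0]-K[0,2])/K[0,0],(uv[:,1]-K[1,2])/K[1,1],np.ones(len(uv))]@R.T
    return o+r*((z-o[2])/r[:,2])[:,None]
def blobs(m,C,z,amin=5,amax=1e9):
    out=[]
    n,l,st,ce=cv2.connectedComponentsWithStats(m.astype(np.uint8))
    for i in range(1,n):
        if amin<=st[i,4]<=amax:
            vu=np.argwhere(l==i)[:,::-1]; w=ray(vu,z,C)[:,:2].astype(np.float32)
            out.append((st[i,4],ce[i].round(1).tolist(),cv2.minAreaRect(w)))
    return out
def down(yaw): # tool down, closing axis (tool y) at angle yaw in world
    y=np.array([np.cos(yaw),np.sin(yaw),0]); z=np.array([0,0,-1.]); return np.c_[np.cross(y,z),y,z]
E
python3 - <<'E'
from h import *
p,d,C=shot("top"); P=cloud(d,C); z=P[...,2]; x,y=P[...,0],P[...,1]
def show(n,m,zz,a):
    print(n)
    for b in blobs(m,C,zz,a): print("  ",b[0],b[1],np.round(b[2][0],1),np.round(b[2][1],1),round(b[2][2],2))
roi=(abs(x)<900)&(abs(y)<700)&(x>200)
show("plate50",roi&(abs(z-50)<5)&(abs(y)<250)&(x<760),50,300)
show("strip40",roi&(abs(z-40)<4)&(abs(y)<250)&(x<700),40,300)
show("block70",roi&(abs(z-70)<6)&(y<-150),70,100)
show("handles",roi&(z>120)&(z<175)&(y<-150)&(x<600),165,4)
show("bars",roi&(z>172)&(z<200)&(y>150)&(x<700),183,10)
p2,d2,C2=shot("side"); P=cloud(d2,C2); z=P[...,2]; x,y=P[...,0],P[...,1]
m=(z>155)&(z<172)&(y<-150)&(x<600)&(x>200)
show("side handles top",m,165,3)
for R0,pp in((down(1.57),[450,0,300]),(down(0),[450,300,300]),(down(1.57),[450,-300,300])): print(ctrl.solve_ik(pp,R0))
for a in (0,20,35):
  for yaw in (0,-.3,-.6):
    t=np.radians(a); zz=np.array([np.cos(t)*np.cos(yaw),np.cos(t)*np.sin(yaw),-np.sin(t)]); yy=np.array([-np.sin(yaw),np.cos(yaw),0])
    for s in(1,-1):
      r=np.c_[np.cross(s*yy,zz),s*yy,zz]; print(a,yaw,s,[None if (q:=ctrl.solve_ik([430,-270,h],r)) is None else q.round(2).tolist() for h in(130,250)])
E
```

```text
plate50
   11929 [309.2, 233.9] [576.8  20. ] [213.6 313.1] 3.08
strip40
   4194 [309.8, 298.8] [430.9  12.4] [ 80.7 309.9] 3.1
block70
   170 [443.0, 178.9] [ 702.6 -286.8] [58.3 51.4] 53.56
   1783 [471.3, 277.1] [ 475.1 -335.7] [ 50.3 222.5] 5.83
handles
   83 [496.9, 272.2] [ 474.7 -356.4] [12.5 28. ] 10.98
   73 [443.7, 276.4] [ 466.5 -247.9] [22.6 14.1] 89.84
bars
   541 [150.1, 233.7] [537.5 332.4] [135.9  73.8] 89.88
   334 [182.0, 270.1] [473.5 269. ] [ 24.5 104.5] 3.28
   321 [117.6, 270.6] [478.2 393.8] [ 13.8 105.8] 2.12
   27 [117.0, 278.0] [463.6 393.9] [11.5  7.8] 89.83
side handles top
   65 [292.6, 334.4] [353.8  54.3] [17.3 13.7] 0.31
   73 [314.8, 390.4] [248.2  11.4] [17.5 15.3] 27.08
[-1.92746807e-01 -1.17870538e-01  1.73096745e+00 -4.44089210e-16
  1.52849574e+00 -1.76274681e+00]
[ 4.27936104e-01  8.60192678e-02  1.53005703e+00 -4.44089210e-16
  1.52551636e+00  4.27936104e-01]
[-7.48069103e-01  8.60192678e-02  1.53005703e+00 -4.44089210e-16
  1.52551636e+00 -2.31806910e+00]
0 0 1 [[-1.48, 0.67, 2.29, 1.66, 1.56, 1.75], [-1.48, 0.22, 2.37, 1.65, 1.52, 2.11]]
0 0 
[... 219 characters left out ...]
-0.6 -1 [None, None]
20 0 1 [[-1.41, 0.27, 2.35, 1.53, 1.19, 2.12], [-1.41, -0.12, 2.34, 1.37, 1.24, 2.56]]
20 0 -1 [[-1.41, 0.27, 2.35, 1.53, 1.19, -1.02], [-1.41, -0.12, 2.34, 1.37, 1.24, -0.58]]
20 -0.3 1 [None, None]
20 -0.3 -1 [None, None]
20 -0.6 1 [None, None]
20 -0.6 -1 [None, None]
35 0 1 [[-1.29, 0.06, 2.31, 1.28, 0.96, 2.52], None]
35 0 -1 [[-1.29, 0.06, 2.31, 1.28, 0.96, -0.62], [-1.29, -0.25, 2.24, 1.07, 1.11, -0.21]]
35 -0.3 1 [[-1.15, -0.07, 2.44, 1.55, 0.66, 2.59], None]
35 -0.3 -1 [[-1.15, -0.07, 2.44, 1.55, 0.66, -0.55], [-1.15, -0.42, 2.35, 1.06, 0.78, 0.09]]
35 -0.6 1 [None, [-0.88, -0.48, 2.39, 0.67, 0.37, -2.37]]
35 -0.6 -1 [None, [-0.88, -0.48, 2.39, 0.67, 0.37, 0.77]]
```

```bash
python3 - <<'E'
from h import *
p2,d2,C2=shot("side"); P=cloud(d2,C2); z=P[...,2]; x,y=P[...,0],P[...,1]
m=(z>85)&(z<172)&(y<-150)&(x<600)&(x>200)
n,l,st,ce=cv2.connectedComponentsWithStats(m.astype(np.uint8))
for i in range(1,n):
    if st[i,4]>20:
        Q=P[l==i]; print(st[i,4],[(h,np.nanmean(Q[abs(Q[:,2]-h)<10],0).round(1).tolist()) for h in(100,120,140,160)])
for yaw in np.radians([-120,-105,-96,-90,-84,-75,-60,84,96]):
  for a in (0,15):
    t=np.radians(a); zz=np.array([np.cos(t)*np.cos(yaw),np.cos(t)*np.sin(yaw),-np.sin(t)]); yy=np.array([np.sin(yaw),-np.cos(yaw),0])
    r=np.c_[np.cross(yy,zz),yy,zz]; o=[]
    for b in([467,-248,135],[475,-357,135]):
        for k in(0,80):
            for hh in(0,110):
                q=ctrl.solve_ik(np.array(b)-zz*(20+k)+[0,0,hh],r); o.append(None if q is None else q.round(1).tolist())
    print(round(np.degrees(yaw)),a,o)
for n,(pos,yaw) in {"dial":((400,-30,300),1.57),"stand":((400,-305,330),1.57),"hook":((400,330,330),1.57)}.items():
    ctrl.move_ptp(pos,down(yaw)); ctrl.hold(.3); p,d,C=shot("wrist","w_"+n); np.savez(f"pics/w_{n}.npz",p=p,d=d,K=C[0],R=C[1],o=C[2])
print(sensors.read_state()["t"],sensors.read_state()["eef_rot"].round(2).tolist())
E
```

```text
207 [(100, [472.2, -260.1, 100.7]), (120, [472.3, -259.6, 120.4]), (140, [472.5, -259.5, 140.7]), (160, [472.4, -257.5, 162.8])]
219 [(100, [479.5, -369.7, 100.0]), (120, [480.0, -370.0, 119.5]), (140, [480.6, -370.0, 139.9]), (160, [481.0, -367.9, 162.9])]
-120 0 [None, None, None, None, None, None, None, None]
-120 15 [[-0.1, 0.7, 1.5, -1.1, 1.7, -2.3], None, [0.0, 0.8, 1.4, -1.0, 1.8, -2.4], [0.0, 0.6, 1.4, -1.1, 1.9, -2.5], None, None, None, None]
-105 0 [None, None, None, None, None, None, None, None]
-105 15 [None, None, None, None, None, None, None, None]
-96 0 [None, None, None, None, None, None, None, None]
-96 15 [None, None, None, None, None, None, None, None]
-90 0 [None, None, None, None, None, None, None, None]
-90 15 [None, None, None, None, None, None, None, None]
-84 0 [None, None, None, None, None, None, None, None]
-84 15 [None, None, None, None, None, None, None, None]
-75 0 [None, None, None, None, [-0.3, 0.7, 2.1, 4.2, 1.4, -1.9], [-0.3, 0.4, 2.2, 4.2, 1.3, -2.1], None, None]
-75 15 [None, None, None, None, None, None, None, None]
-60 0 [[-0.1, 0.7, 2.3, 4.1, 1.
[... 752 characters left out ...]
, 0.8, 1.1, 0.8, 2.3, -0.8], [-1.1, 1.0, 1.0, 0.7, 2.3, -0.9], [-1.1, 0.9, 1.0, 0.8, 2.4, -0.8], [-1.2, 1.1, 0.7, 0.8, 2.4, -0.8], [-1.2, 1.0, 0.7, 0.9, 2.5, -0.6]]
96 0 [[-1.0, 1.1, 1.1, 0.8, 2.4, -1.0], [-1.0, 0.9, 1.1, 0.9, 2.5, -0.8], [-1.0, 1.2, 0.8, 0.8, 2.5, -0.8], [-1.0, 1.1, 0.9, 1.0, 2.6, -0.7], [-1.0, 1.3, 0.7, 0.9, 2.6, -0.8], [-1.0, 1.1, 0.8, 1.0, 2.6, -0.6], None, None]
96 15 [[-1.0, 0.9, 1.1, 0.6, 2.2, -1.0], [-1.0, 0.8, 1.1, 0.7, 2.3, -0.9], [-1.0, 1.0, 0.9, 0.6, 2.4, -0.9], [-1.0, 0.9, 0.9, 0.7, 2.5, -0.8], [-1.0, 1.1, 0.8, 0.6, 2.4, -0.9], [-1.0, 1.0, 0.8, 0.7, 2.5, -0.8], [-1.1, 1.3, 0.4, 0.8, 2.6, -0.8], None]
6.975 [[-1.0, 0.0, -0.0], [0.0, 1.0, -0.0], [0.0, -0.0, -1.0]]
```

```bash
python3 - <<'E'
from h import *
def L(n):
    f=np.load(f"pics/w_{n}.npz"); return f["p"],f["d"],(f["K"],f["R"],f["o"])
def show(n,m,C,zz,a):
    print(n)
    for b in blobs(m,C,zz,a): print("  ",b[0],b[1],np.round(b[2][0],1),np.round(b[2][1],1),round(b[2][2],2))
p,d,C=L("stand"); P=cloud(d,C); z=P[...,2]
show("block",abs(z-70)<5,C,70,1000); show("tops",abs(z-165)<8,C,165,30)
p,d,C=L("hook"); P=cloud(d,C); z=P[...,2]
show("bars",(z>178)&(z<187),C,183,50); show("base",abs(z-10)<4,C,10,500); show("tips",(z>187)&(z<197),C,190,10)
p,d,C=L("dial"); P=cloud(d,C); z=P[...,2]
print("side cam",cam("side")[2],"wrist cam",C[2])
show("plate",abs(z-50)<2.5,C,50,500);show("rim",abs(z-56)<2.5,C,56,300);show("strip",abs(z-40)<4,C,40,500);show("dialtop",(z>78)&(z<90),C,84,50)
E
python3 - <<'E'
import cv2
a=[cv2.imread(f"pics/w_{n}.png") for n in("stand","hook","dial")]
cv2.imwrite("pics/m1.png",cv2.vconcat([cv2.hconcat([cv2.resize(a[0],(400,300)),cv2.resize(a[1],(400,300))]),cv2.hconcat([cv2.resize(a[2],(400,300)),cv2.resize(a[2],(400,300))*0])]))
E
```

```text
block
   6048 [295.7, 266.8] [ 478.7 -338.5] [ 51.8 222.1] 5.86
tops
   183 [375.0, 294.3] [ 470.3 -256.5] [14.7 11.4] 2.09
   188 [259.9, 302.3] [ 479.1 -365.7] [14.7 13.5] 7.89
bars
   1143 [267.0, 314.4] [481.8 276.3] [13.1 89.6] 3.3
   1066 [384.3, 313.2] [481.3 383.7] [13.  82.9] 1.54
   956 [327.0, 380.9] [544.4 333.4] [ 49.8 132.1] 0.62
base
   5547 [325.3, 240.1] [499.9 331.9] [164.6 188.8] 0.98
tips
   41 [397.6, 299.2] [463.8 393. ] [6.2 5.7] 89.97
   46 [257.0, 301.1] [465.7 270.2] [7.  5.7] 89.97
   1049 [328.8, 398.0] [567.5 333.4] [129.4  22.6] 89.99
side cam [ 389.14508884 -685.58333045  900.42013956] wrist cam [331.65061597 -30.41168772 445.89874703]
plate
   27592 [349.9, 337.9] [582.7  18.6] [200.5 303. ] 3.15
rim
   341 [290.2, 231.5] [427.5 -68.9] [18.  43.5] 42.05
   2463 [344.4, 297.4] [572.9  17.6] [199.6 311.5] 3.17
strip
   15888 [365.7, 231.9] [435.6  10.4] [ 83.4 310. ] 3.14
dialtop
   860 [121.3, 166.4] [ 356.1 -230.8] [65.3 66.5] 0.03
   525 [296.9, 245.6] [437.3 -59.2] [13.  45.8] 45.4
   534 [553.2, 286.8] [487.2 219.8] [91.3 10.1] 1.75
   124 [580.4, 277.4] [474.2 248.1] [46.1  6.4] 7.72
   116 [591.4, 280.4] [476.9 260. ] [52.5  5.2] 3.9
   122 [602.4, 283.3] [480.9 273.1] [61.4  5.5] 5.91
   99 [119.6, 274.8] [ 469.8 -252.5] [15.7 12.7] 45.3
   125 [19.9, 282.5] [ 479.6 -363.1] [13.6 19. ] 25.4
   66 [611.5, 296.4] [496.2 286.5] [45.7  2.8] 3.73
   132 [633.4, 352.3] [567.5 327.1] [20.6 13.5] 13.65
   311 [119.1, 448.6] [ 709.9 -293.7] [37.3 35.2] 7.53
   176 [525.0, 457.8] [719.  230.5] [36.5 18.4] 85.01
```

View pics/m1.png

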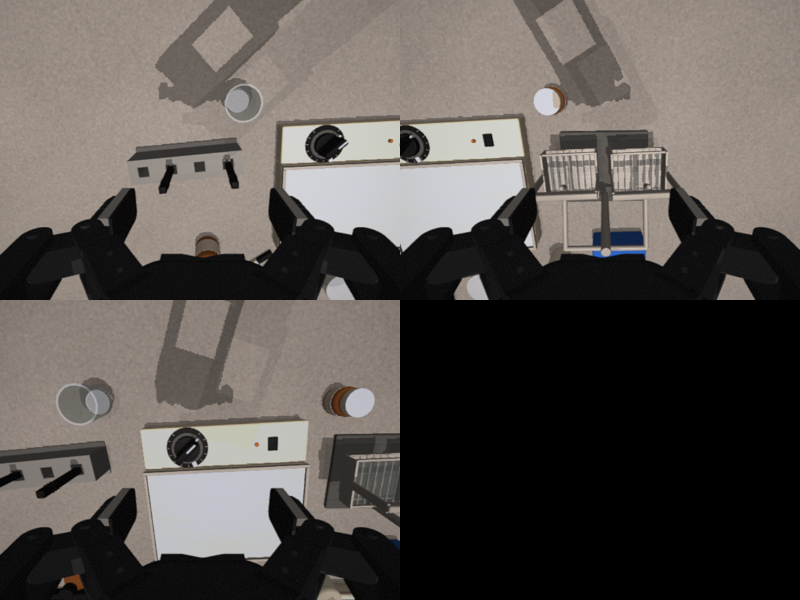

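View pics/w_dial.png

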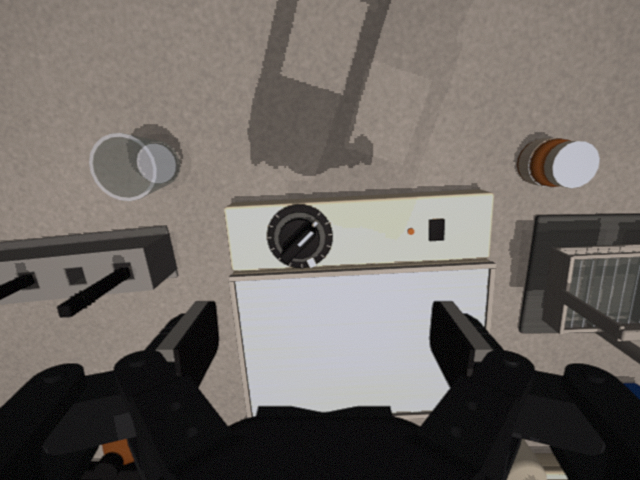

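The images agree with the wrist measurements: pointer near pixel (314,231), tab (311,262), dial axis (300,238). Racks first, inner one first.

```bash
cat >> h.py <<'E'
PO=np.array([582.,18.8]); PA=np.radians(3.15)
def pl(x,y,z): c,s=np.cos(PA),np.sin(PA); return np.array([PO[0]+c*x-s*y,PO[1]+s*x+c*y,z])
def st(): s=sensors.read_state(); return round(s["t"],1),s["eef_pos"].round(1).tolist(),round(s["grip_width"],1),round(s["grasp_force"],1),s["force"].round(1).tolist()
def rack(hook,ang,tx,ty):
    a=np.radians(ang); off=-30
    g=np.array([hook[0]-np.sin(a)*off,hook[1]+np.cos(a)*off,0]); R=down(a)
    ctrl.gripper_to(40); ctrl.move_ptp(g+[0,0,260],R); ctrl.move_l(g+[0,0,186],vel=120)
    ctrl.gripper_to(0,90); print("gripped",st())
    ctrl.move_l(g+[0,0,300],vel=120); print("lifted",st())
    t=pl(tx,ty+off,0); R=down(PA)
    ctrl.move_l(t+[0,0,300],R,vel=180); ctrl.move_l(t+[0,0,180],vel=120); print("over",st())
E
python3 - <<'E'
from h import *
rack((482,269.6),3.0,49,94)
print(ctrl.move_l(pl(49,64,160),vel=30,threshold=5),st())
p,d,C=shot("side","s1")
E
```

```text
gripped (9.9, [483.7, 239.7, 186.2], -0.3, 0.0, [0.6, 1.1, -0.0])
lifted (11.0, [483.0, 239.4, 298.9], -0.0, 0.0, [0.0, 0.5, -0.5])
over (13.5, [628.2, 85.4, 181.2], -0.2, 0.0, [0.6, -0.2, -0.1])
False (14.3, [627.5, 85.4, 160.1], 0.1, 0.0, [-0.4, 0.3, 0.7])
```

View pics/s1.png

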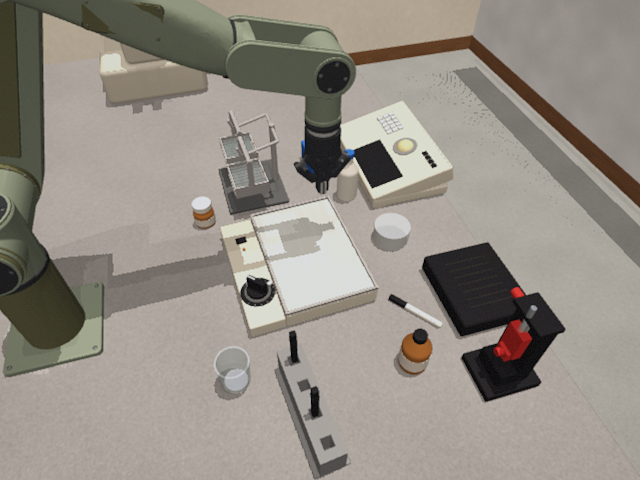

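The gripper closed on air: the racks still hang at (238,140) in the side view, though the left one may have moved. I'll look at the hook closely.

```bash
python3 - <<'E'
from h import *
print(ctrl.tcp_to_tips)
ctrl.move_l(pl(49,64,300),vel=200); ctrl.move_ptp((400,250,330),down(1.57)); ctrl.hold(.3)
p,d,C=shot("wrist","w_h2"); P=cloud(d,C)
for X in range(455,510,5):
    print(X,[int(np.nanmax(np.where((abs(P[...,0]-X)<3)&(abs(P[...,1]-Y)<3),P[...,2],-1))) for Y in range(200,345,10)])
p,d,C=shot("top","t2");p,d,C=shot("side","s2"); P=cloud(d,C)
print("side")
for X in range(455,510,5):
    print(X,[int(np.nanmax(np.where((abs(P[...,0]-X)<3)&(abs(P[...,1]-Y)<4)&(P[...,2]<230),P[...,2],-1))) for Y in range(200,345,10)])
q=cv2.imread("pics/s2.png")[80:230,180:330]; w=cv2.imread("pics/w_h2.png")
cv2.imwrite("pics/m2.png",cv2.hconcat([cv2.resize(q,(360,360)),cv2.resize(w[150:390,200:490],(435,360))]))
E
```

```text
25.0
455 [3, 1, 106, 101, 75, 76, 75, 102, 101, 102, 76, 77, 106, 11, 104]
460 [0, 1, 105, 101, 76, 76, 75, 102, 102, 102, 76, 76, 106, 11, 101]
465 [2, 1, 105, 99, 76, 77, 75, 188, 101, 99, 77, 76, 106, -1, 97]
470 [1, 1, 105, 101, 76, 76, 101, 173, 103, 98, 76, 76, 106, -1, 11]
475 [1, 0, 105, 102, 76, 76, 101, 102, 103, 183, 183, 185, 184, -1, 177]
480 [1, 0, 159, 101, 75, 75, 101, 103, 184, 184, 184, 185, 184, -1, 182]
485 [1, 0, 143, 75, 75, 76, 101, 102, 184, 184, 184, 184, 184, -1, 184]
490 [1, 1, 134, 75, 76, 76, 101, 101, 182, 182, 182, 76, 143, -1, 180]
495 [0, 1, 124, 76, 76, 76, 76, 101, 102, 77, 77, 75, 107, -1, 12]
500 [2, 1, 106, 76, 75, 75, 76, 101, 101, 76, 76, 77, 107, -1, 11]
505 [1, 0, -1, 75, -1, -1, -1, 76, 102, 76, 76, 77, 106, -1, 11]
side
455 [-1, 2, 108, 99, 98, 100, 102, 102, 103, 102, 102, 102, 105, -1, 108]
460 [-1, 5, 106, 2, 102, 95, 101, 104, 104, 102, 102, 101, 106, -1, 108]
465 [-1, 2, 106, 102, 103, 94, 101, 190, 104, 101, 99, 109, 108, -1, 107]
470 [-1, 1, 106, 100, 98, 106, 100, 190, 101, 104, 96, 101, 106, -1, 106]
475 [-1, -1, 106, 104, 94, 101, 100, 185, 101, 105, 101, 103, 180, -1, 98]
480 [-1, -1, 174, 183, 183, 183, 183, 183, 185, 185, 187, 186, 183, -1, 182]
485 [-1, -1, 185, 184, 185, 185, 185, 186, 187, 188, 186, 186, 185, -1, 183]
490 [-1, 166, 185, 185, 184, 185, 184, 184, 186, 185, 183, 184, 181, -1, 179]
495 [-1, 166, 177, 180, 17, 13, 14, 171, 12, 10, -1, -1, -1, -1, -1]
500 [-1, -1, 107, 2, 99, 97, 101, 173, 104, 10, -1, -1, -1, -1, -1]
505 [-1, -1, 107, 1, 13, 101, 99, 173, 104, 103, 101, 98, 109, -1, 105]
```

View pics/m2.png

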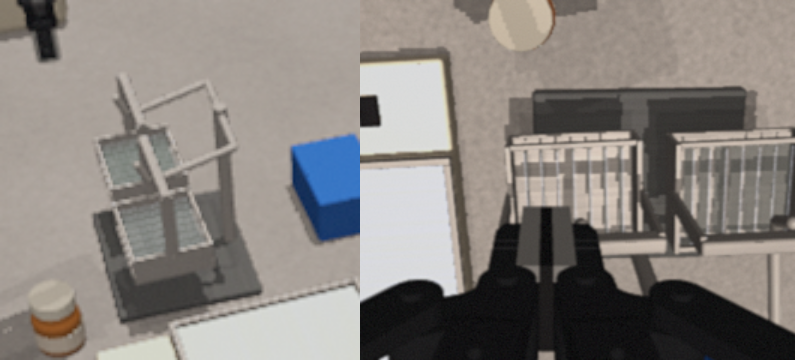

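```bash
python3 - <<'E'
from h import *
def tips():
    p,d,C=shot("wrist"); s=sensors.read_state(); P=(cloud(d,C)-s["eef_pos"])@s["eef_rot"]
    m=(abs(P[...,0])<14)&(abs(P[...,1])<60)&(P[...,2]<60)
    Q=P[m]; print(round(s["grip_width"],1),len(Q),np.nanpercentile(Q,[1,50,99],axis=0).round(1).tolist())
    return P
print(ctrl.solve_ik([482,240,186],down(0.05)))
tips(); ctrl.gripper_to(40); print(st()); tips(); ctrl.gripper_to(85); print(st());tips(); 
E
```

```text
[ 3.01204288e-01  1.67956738e-01  1.67711128e+00 -4.44089210e-16
  1.29652464e+00  2.51204288e-01]
0.2 52021 [[-8.9, -57.2, -95.9], [10.0, -0.8, -78.5], [12.9, 55.6, -16.8]]
(17.2, [400.0, 250.0, 330.0], 40.1, 0.0, [0.4, -1.0, 0.4])
40.2 50604 [[-11.7, -58.6, -96.1], [9.8, -0.5, -76.7], [12.3, 57.9, -14.2]]
(17.8, [400.0, 250.0, 330.0], 84.9, 0.0, [-0.6, 0.3, -0.4])
84.6 31796 [[-10.5, -59.8, -95.7], [9.5, 2.0, -71.7], [12.8, 59.8, -20.7]]
```

```bash
python3 - <<'E'
from h import *
for w in (40,0):
    ctrl.gripper_to(w); p,d,C=shot("wrist",f"f{w}"); s=sensors.read_state(); P=(cloud(d,C)-s["eef_pos"])@s["eef_rot"]
    print(w); 
    for r in range(250,330,6):
        c=323 if w==0 else 323
        row=P[r]; m=(abs(row[:,1])<70)&(row[:,2]<80)&(abs(row[:,0])<40); 
        if m.any(): i=np.nanargmax(np.where(m,row[:,2],-999)); print(r,m.sum(),np.where(m)[0][[0,-1]],row[i].round(1),row[323].round(1),d[r,323])
        else: print(r,"-",row[323].round(1),d[r,323])
print(optics.camera_params("wrist")["T_tool_cam"][:3,3])
E
```

```text
40
250 - [-53.8  -2.  254.8] 418.88284
256 - [-61.3  -2.  255. ] 421.11237
262 - [-69.3  -2.  256.5] 424.7597
268 - [-76.2  -2.  254.6] 424.86316
274 - [-84.6  -2.  256.8] 429.2555
280 - [-91.3  -2.  254.2] 428.64508
286 - [-99.6  -2.  255.3] 431.97098
292 38 [258 389] [  7.6 -20.9  -7.3] [-107.3   -2.   255. ] 433.72986
298 42 [256 391] [  5.5 -20.8  -8.5] [-112.7   -2.   249.5] 429.94293
304 73 [241 406] [  1.4 -20.9  -5.8] [-115.9   -1.9  239.7] 421.41437
310 82 [237 410] [-1.8 19.3 -4.9] [-80.5  -1.7 152.9] 328.23138
316 88 [234 413] [-3.4 19.  -7.4] [-84.   -1.6 148. ] 324.4825
322 93 [231 416] [-6.4 19.1 -7.2] [-182.7   -2.2  319.8] 516.8233
328 100 [228 419] [-8.4 19.  -8.7] [-197.    -2.2  328. ] 528.5545
0
250 - [-54.   -2.  255.6] 419.68423
256 - [-61.8  -2.  256.8] 423.04712
262 - [-68.6  -2.  254.6] 422.75668
268 - [-76.6  -2.  255.8] 426.15613
274 - [-84.5  -2.  256.5] 428.97852
280 - [-92.3  -2.  256.8] 431.4453
286 - [-99.6  -2.  255.6] 432.20193
292 32 [308 339] [  9.5  -2.  -11.4] [ 10.1  -1.2 -12.8] 144.01616
298 33 [307 340] [  9.6  -1.1 -17.4] [  9.6  -1.1 -17.4] 139.73872
304 68 [290 357] [  5.7  11.3 -14.6] [ 10.1  -1.1 -24. ] 133.28072
310 70 [289 358] [  5.3   6.3 -19.2] [ 10.6  -1.1 -29.8] 127.51312
316 74 [287 360] [  5.7  11.6 -24.9] [  9.7  -1.1 -32.7] 124.97156
322 76 [286 361] [  5.1   9.9 -28.6] [ 10.8  -1.1 -39.2] 118.495346
328 78 [285 362] [  5.8  12.6 -34. ] [  9.6  -1.1 -40.8] 117.22889
[  68.42071082   -0.72185359 -145.93321001]
```

View pics/f40.png

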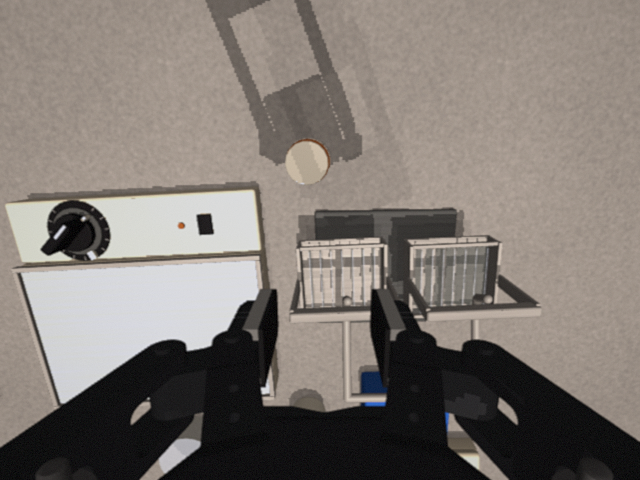

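The near depth suggests the fingertips sit about 35 mm short of the documented position. That would explain the miss. I'll check it with a guarded touch on the empty heated plate.

```bash
python3 - <<'E'
from h import *
ctrl.move_ptp(pl(-20,-30,110),down(PA)); ctrl.hold(.2); print(st())
r=ctrl.move_l(pl(-20,-30,30),vel=25,threshold=5); print(r,st())
ctrl.move_l(pl(-20,-30,100),vel=100); print(st())
E
```

```text
(20.6, [564.2, -11.5, 110.9], -0.2, 0.0, [-1.2, 0.3, -0.3])
True (22.8, [563.7, -12.3, 46.7], 0.1, 1.9, [-1.6, 1.5, 4.6])
(23.5, [563.2, -12.2, 99.6], -0.5, 0.0, [-0.4, 0.9, -0.5])
```

Contact came at TCP z = 46.7, so the real fingertips are about 3 mm behind the TCP, not 25 mm ahead. I'll use that offset and retry the rack.

```bash
sed -i 's/\[0,0,186\]/[0,0,158]/; s/\[0,0,180\]),vel=120/[0,0,152],vel=120/; s/t+\[0,0,180\]/t+[0,0,152]/; s/g+\[0,0,260\]/g+[0,0,240]/; s/t+\[0,0,300\]/t+[0,0,275]/; s/g+\[0,0,300\]/g+[0,0,275]/; s/gripper_to(0,90)/gripper_to(4,90)/' h.py; grep -n "ctrl.move" h.py; python3 - <<'E'
from h import *
ctrl.move_l(pl(-20,-30,240),vel=200)
rack((484,269.6),3.0,49,94)
p,d,C=shot("side","s3"); shot("top","t3")
print(ctrl.move_l(pl(49,64,132),vel=30,threshold=5),st())
E
```

```text
38:    ctrl.gripper_to(40); ctrl.move_ptp(g+[0,0,240],R); ctrl.move_l(g+[0,0,158],vel=120)
40:    ctrl.move_l(g+[0,0,275],vel=120); print("lifted",st())
42:    ctrl.move_l(t+[0,0,275],R,vel=180); ctrl.move_l(t+[0,0,152],vel=120); print("over",st())
gripped (27.1, [486.4, 240.0, 159.2], 7.7, 89.1, [0.5, 0.4, 3.1])
lifted (28.2, [485.5, 239.6, 275.2], 4.1, 0.0, [0.6, 0.6, -0.1])
over (30.7, [628.3, 85.4, 153.2], 3.8, 0.0, [0.1, 0.5, 0.7])
False (31.6, [627.5, 85.4, 132.1], 4.1, 0.0, [-0.7, -0.4, -0.1])
```

View pics/s3.png

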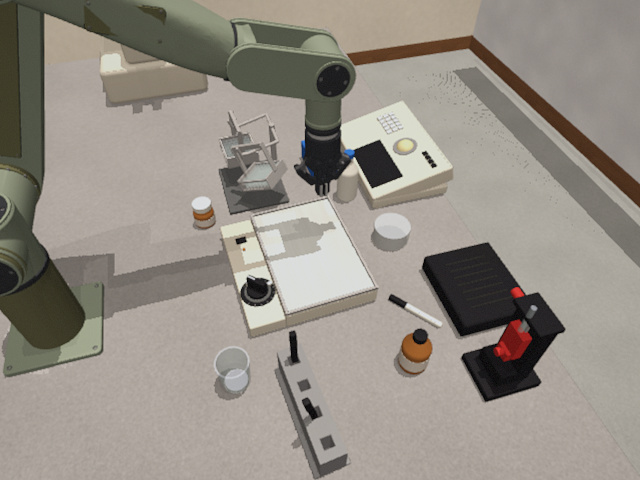

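The rack slipped out during the lift and now hangs tilted on the hook at (262,170). The near spatula has been knocked and leans at (310,408). I'll look closer at both.

```bash
python3 - <<'E'
from h import *
ctrl.move_l(pl(49,64,275),vel=250); ctrl.move_ptp((390,200,330),down(1.57)); ctrl.hold(.3)
p,d,C=shot("side","s4"); P=cloud(d,C); np.savez("pics/s4.npz",P=P)
m=(P[...,1]>190)&(P[...,1]<345)&(P[...,0]>400)&(P[...,0]<560)
for zlo,zhi in((175,235),(130,175),(90,130),(60,90),(20,60)):
    Q=P[m&(P[...,2]>zlo)&(P[...,2]<zhi)&(P[...,1]<322)]; print(zlo,len(Q),np.nanpercentile(Q,[2,50,98],axis=0).round(0).tolist() if len(Q) else "")
p,d,C=shot("wrist","w4"); np.savez("pics/w4.npz",P=cloud(d,C))
q=cv2.imread("pics/s4.png"); w=cv2.imread("pics/w4.png")
cv2.imwrite("pics/m4.png",cv2.vconcat([cv2.hconcat([cv2.resize(q[90:230,190:330],(400,400)),cv2.resize(q[320:460,250:390],(400,400))]),cv2.resize(w[120:300,280:640],(800,200))]))
print(st())
E
```

```text
175 181 [[468.0, 256.0, 175.0], [521.0, 269.0, 184.0], [558.0, 293.0, 197.0]]
130 264 [[459.0, 241.0, 132.0], [495.0, 270.0, 164.0], [549.0, 321.0, 174.0]]
90 623 [[467.0, 205.0, 90.0], [522.0, 243.0, 105.0], [558.0, 316.0, 128.0]]
60 366 [[455.0, 223.0, 62.0], [486.0, 270.0, 82.0], [525.0, 319.0, 90.0]]
20 3 [[459.0, 260.0, 58.0], [462.0, 263.0, 59.0], [468.0, 270.0, 60.0]]
(33.8, [390.3, 199.8, 329.9], 4.0, 0.0, [-0.1, -0.2, 0.7])
```

View pics/m4.png

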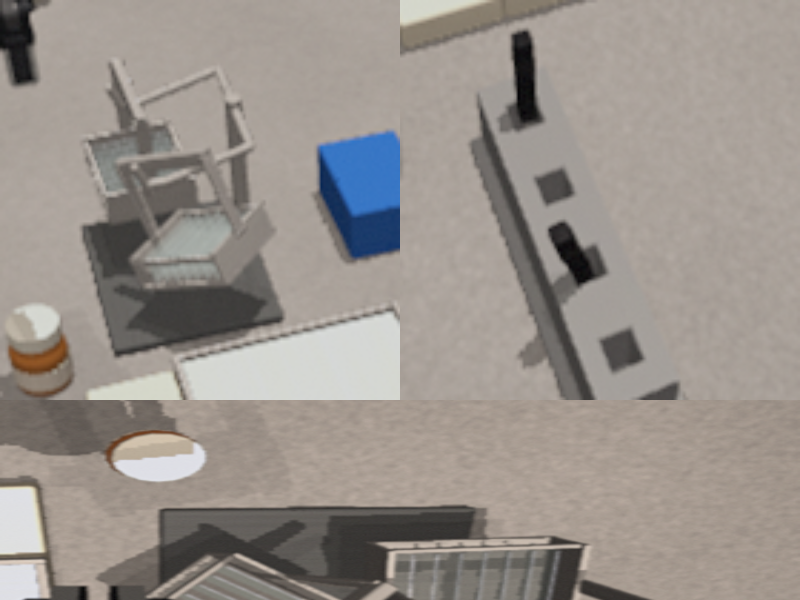

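```bash
python3 - <<'E'
from h import *
ctrl.move_ptp((340,270,340),down(1.57)); ctrl.hold(.3)
P=np.load("pics/s4.npz")["P"]
for t in np.linspace(0,1,9):
    u,v=234+29.5*t,148-4*t; W=P[int(v)-2:int(v)+3,int(round(u))-1:int(round(u))+2].reshape(-1,3); i=np.nanargmax(W[:,2]); print((round(u),round(v)),W[i].round(0))
p,d,C=shot("wrist","w5"); P=cloud(d,C); np.savez("pics/w5.npz",P=P)
m=(P[...,1]>190)&(P[...,1]<325)&(P[...,0]>400)&(P[...,0]<600)&(P[...,2]>125)
img=np.zeros((480,640,3),np.uint8); zz=np.clip((P[...,2]-0)/220*255,0,255); zz[~np.isfinite(zz)]=0
hm=cv2.applyColorMap(zz.astype(np.uint8),cv2.COLORMAP_JET)
w=cv2.imread("pics/w5.png")
cv2.imwrite("pics/m5.png",cv2.vconcat([cv2.resize(w[200:400,200:480],(560,400))[:300],cv2.resize(hm[200:400,200:480],(560,400))[:300]]))
E
```

```text
(234, 148) [468. 313. 162.]
(238, 148) [469. 269. 191.]
(241, 147) [484. 299. 171.]
(245, 146) [494. 289. 180.]
(249, 146) [503. 283. 182.]
(252, 146) [510. 277. 188.]
(256, 145) [519. 270. 192.]
(260, 144) [525. 263. 198.]
(264, 144) [533. 266. 191.]
```

View pics/m5.png

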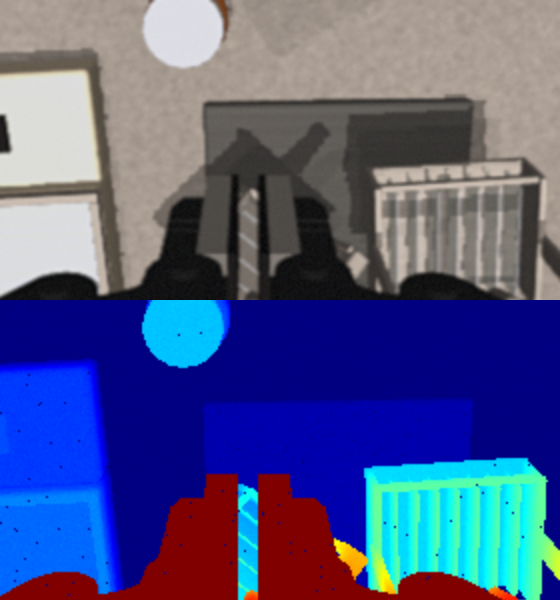

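```bash
python3 - <<'E'
from h import *
ctrl.gripper_to(4); ctrl.move_ptp((500,205,320),down(0)); ctrl.hold(.3)
p,d,C=shot("wrist","w6"); P=cloud(d,C); np.savez("pics/w6.npz",P=P,p=p)
zz=np.clip((P[...,2]-60)/140*255,0,255); zz[~np.isfinite(zz)]=0
hm=cv2.applyColorMap(zz.astype(np.uint8),cv2.COLORMAP_JET); w=cv2.imread("pics/w6.png")
for u in range(100,600,50):
  for v in range(50,300,50): pass
a=np.hstack([w[80:320,120:520],hm[80:320,120:520]]); cv2.imwrite("pics/m6.png",cv2.resize(a,(800,240)) if 0 else np.vstack([cv2.resize(w[80:320,120:520],(500,300)),cv2.resize(hm[80:320,120:520],(500,300))]))
print(st())
E
```

```text
(36.4, [499.8, 205.2, 320.2], 4.0, 0.0, [-0.1, -0.2, -0.6])
```

View pics/m6.png

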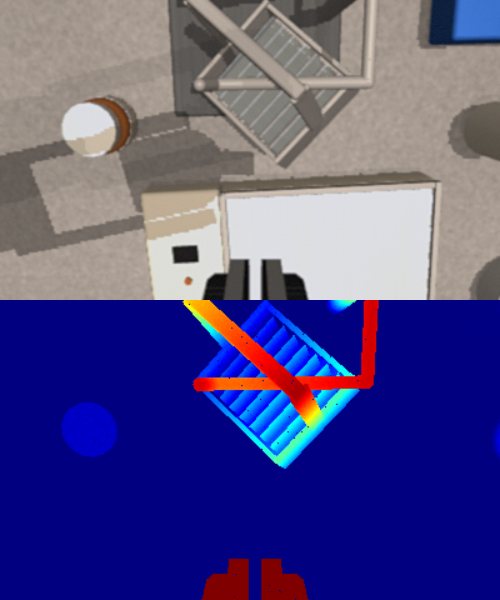

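The wrist view shows the bar running from crop (190,5) to (305,95), crossing the rod at (280,80), close to its high end. That leaves a long free stretch on the low side.

```bash
python3 - <<'E'
from h import *
P=np.load("pics/w6.npz")["P"]
def at(u,v): 
    U,V=int(120+u*.8),int(80+v*.8); return np.nanmedian(P[V-1:V+2,U-1:U+2].reshape(-1,3),0).round(0)
for t in np.linspace(-.15,1.05,13): print(round(t,2),at(193+(305-193)*t,8+(95-8)*t))
# basket: upper points
print("basket corners",[at(*c).tolist() for c in((280,160),(352,85),(208,85),(268,8))])
m=(P[...,2]>50)&(P[...,2]<160)&(abs(P[...,0]-500)<90)&(P[...,1]<330)&(P[...,1]>180)
# basket floor plane fit
Q=P[m&(P[...,2]<125)]; print(len(Q)); c=Q.mean(0); u,s,vt=np.linalg.svd(Q-c,full_matrices=False); print(c,s,vt.round(2))
# rim of bar points, pca
b=P[(P[...,2]>150)&(P[...,2]<215)&(abs(P[...,0]-500)<80)&(P[...,1]>274)&(P[...,1]<335)]; b=b[b[:,0]<512]
c=b.mean(0); u,s,vt=np.linalg.svd(b-c,full_matrices=False); print(len(b),c.round(1),vt[0].round(3),s/np.sqrt(len(b)))
E
```

```text
-0.15 [426. 349.  10.]
-0.05 [456. 321. 151.]
0.05 [464. 315. 158.]
0.15 [472. 309. 164.]
0.25 [479. 303. 168.]
0.35 [486. 298. 172.]
0.45 [493. 292. 177.]
0.55 [500. 287. 181.]
0.65 [507. 282. 184.]
0.75 [514. 277. 188.]
0.85 [520. 272. 191.]
0.95 [527. 267. 195.]
1.05 [536. 261. 175.]
basket corners [[521.0, 212.0, 124.0], [560.0, 269.0, 186.0], [472.0, 269.0, 183.0], [511.0, 327.0, 81.0]]
7033
[518.33061126 269.84747727  91.52969576] [2744.33798311 2420.83028119  963.46030564] [[-0.23  0.92 -0.3 ]
 [ 0.95  0.29  0.14]
 [ 0.22 -0.26 -0.94]]
1315 [485.1 302.1 170. ] [ 0.678 -0.611  0.409] [23.28325892  3.1318247   1.74836997]
```

My straight lift was the error: the rod threads the bail, so the basket hit the rod from below. The rack has to go up about 28 mm and then out along -x. I'll grip the tilted bar with a tilted tool, straighten it up and slide it off.

```bash
cat > plan.py <<'E'
from h import *
e=np.array([63,-48,37.]);e/=np.linalg.norm(e)
n=np.array([0,0,1.])-e[2]*e;n/=np.linalg.norm(n)
ctop=np.array([490.5,294.5,174.])-0*e; off=-32   # bar centre (top face); grip toward low end
grip=ctop-7*n+off*e
D=16
def tool(nn,ee,s): z=-nn; y=s*np.cross(nn,ee); return np.c_[np.cross(y,z),y,z]
def pose(c,nn,ee,s): # c: bar centre
    R=tool(nn,ee,s); return c+off*ee+D*R[:,2],R
a=np.radians(1.5); e2=np.array([np.sin(a),-np.cos(a),0]); n2=np.array([0,0,1.])
c0=ctop-7*n
seq=[(c0+70*n,n,e),(c0,n,e),(c0+[0,0,22],n,e),(c0+[0,-22,24],n,e),(np.array([484,262,205.]),n2,e2),(np.array([360,262,205.]),n2,e2),(np.array([360,262,270.]),n2,e2)]
E
python3 - <<'E'
from plan import *
for s in(1,-1):
    for k in seq:
        p,R=pose(*k,s); q=ctrl.solve_ik(p,R); print(s,p.round(0),R[:,2].round(2),None if q is None else q.round(2))
E
```

```text
1 [452. 324. 203.] [ 0.34 -0.26 -0.91] [ 0.71  0.17  1.7  -0.46  1.21 -0.06]
1 [475. 306. 140.] [ 0.34 -0.26 -0.91] [ 0.65  0.25  1.75 -0.48  1.07 -0.05]
1 [475. 306. 162.] [ 0.34 -0.26 -0.91] [ 0.65  0.22  1.74 -0.47  1.11 -0.07]
1 [475. 284. 164.] [ 0.34 -0.26 -0.91] [ 0.62  0.19  1.77 -0.47  1.09 -0.1 ]
1 [483. 294. 189.] [-0. -0. -1.] [ 0.39  0.22  1.61 -0.    1.31  0.37]
1 [359. 294. 189.] [-0. -0. -1.] [ 0.5   0.01  1.85 -0.    1.29  0.47]
1 [359. 294. 254.] [-0. -0. -1.] [ 0.5  -0.06  1.77 -0.    1.43  0.47]
-1 [452. 324. 203.] [ 0.34 -0.26 -0.91] None
-1 [475. 306. 140.] [ 0.34 -0.26 -0.91] None
-1 [475. 306. 162.] [ 0.34 -0.26 -0.91] None
-1 [475. 284. 164.] [ 0.34 -0.26 -0.91] None
-1 [483. 294. 189.] [-0. -0. -1.] [ 0.39  0.22  1.61 -0.    1.31 -2.77]
-1 [359. 294. 189.] [-0. -0. -1.] [ 0.5   0.01  1.85 -0.    1.29 -2.67]
-1 [359. 294. 254.] [-0. -0. -1.] [ 0.5  -0.06  1.77 -0.    1.43 -2.67]
```

```bash
python3 - <<'E'
from plan import *
s=1; ctrl.gripper_to(22)
p,R=pose(*seq[0],s); ctrl.move_ptp(p,R)
p,R=pose(*seq[1],s); print("hit",ctrl.move_l(p,vel=60,threshold=6),st())
ctrl.gripper_to(4,110); print("grip",st())
if sensors.read_state()["grasp_force"]>20:
    for k in seq[2:4]:
        p,R=pose(*k,s); ctrl.move_l(p,vel=50); print(st())
    p,R=pose(*seq[4],s); ctrl.move_l(p,R,vel=25); print(st())
shot("side","s7")
E
```

```text
hit False (38.8, [475.4, 306.5, 140.2], 21.6, 0.1, [-0.2, -0.1, -0.2])
grip (39.1, [475.2, 306.3, 140.2], 7.5, 107.5, [-2.0, 0.6, 2.5])
(39.7, [475.2, 306.2, 161.7], 7.7, 107.4, [1.1, -0.5, -2.8])
(40.3, [474.8, 287.0, 163.1], 7.4, 115.7, [-1.8, 10.3, -5.8])
(41.5, [482.7, 293.9, 188.7], 7.4, 107.9, [-0.8, -0.3, -2.0])
```

View pics/s7.png

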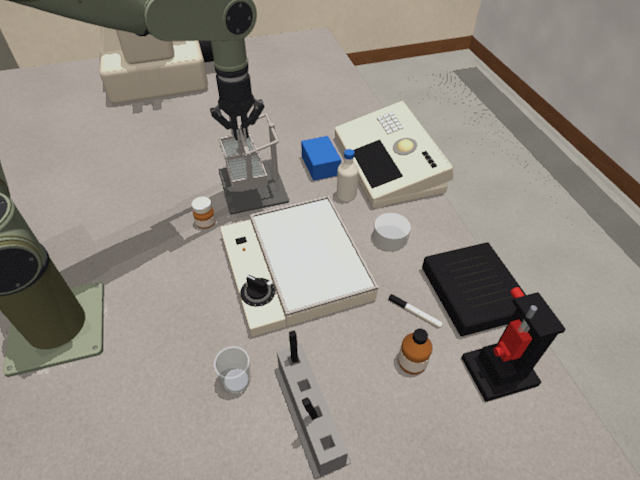

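The rack is held upright again on the hook. Now I'll slide it off along -x and place it.

```bash
python3 - <<'E'
from plan import *
c=sensors.read_state()["eef_pos"]; R=tool(n2,e2,1)
ctrl.move_l(c+[0,0,6],vel=40)
h=ctrl.move_l(c+[-124,0,6],vel=80,threshold=8); print("slide hit",h,st())
if not h:
    ctrl.move_l(c+[-124,0,70],vel=100); print(st())
    t=pl(49,94+32,0); R=down(PA)
    ctrl.move_l([t[0]-100,t[1],c[2]+70],R,vel=180); ctrl.move_l(t+[0,0,c[2]+70],vel=150)
    ctrl.move_l(t+[0,0,152],vel=120); print("over",st())
    print(ctrl.move_l(t+[0,0,134],vel=25,threshold=5),st())
shot("side","s8"); shot("top","t8")
E
```

```text
slide hit False (43.6, [359.1, 294.1, 194.7], 7.7, 107.8, [-0.1, -0.4, -2.1])
(44.4, [358.2, 293.8, 258.1], 7.6, 107.8, [0.6, -0.4, -1.7])
over (47.6, [624.9, 147.4, 153.2], 7.3, 107.9, [0.6, -0.1, -2.2])
True (48.1, [623.6, 148.0, 139.6], 7.4, 108.8, [-1.0, 0.4, 3.6])
```

View pics/s8.png

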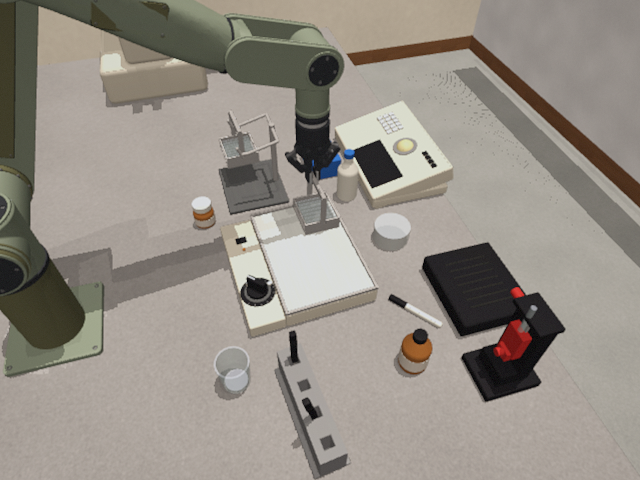

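Contact came at the expected height with the basket inside the rim, around (316,210). Release it, check, then fetch the second rack.

```bash
cat > chk.py <<'E'
from h import *
def plate_tops(lo=60,hi=200):
    p,d,C=shot("top"); P=cloud(d,C); c,s=np.cos(PA),np.sin(PA)
    X=P[...,0]-PO[0];Y=P[...,1]-PO[1]; Q=np.stack([c*X+s*Y,-s*X+c*Y,P[...,2]],-1)
    m=(abs(Q[...,0])<125)&(abs(Q[...,1])<170)&(Q[...,2]>lo)&(Q[...,2]<hi)
    for a,b,name in((76,95,"baskets"),(145,175,"bars")):
        k=m&(Q[...,2]>a)&(Q[...,2]<b); n,l,stt,ce=cv2.connectedComponentsWithStats(k.astype(np.uint8))
        for i in range(1,n):
            if stt[i,4]>25: r=cv2.minAreaRect(Q[l==i][:,:2].astype(np.float32)); print(name,stt[i,4],np.round(r[0],0),np.round(r[1],0),round(r[2],1),np.median(Q[l==i][:,2]).round(0))
E
python3 - <<'E'
from chk import *
R0=sensors.read_state()["eef_pos"]; ctrl.gripper_to(30); ctrl.hold(.3); ctrl.move_l(R0+[0,0,110],vel=150)
a=np.radians(1.5); off=-30; g=np.array([482.5-np.sin(a)*off,393.6+np.cos(a)*off,0]); R=down(a)
ctrl.move_ptp(g+[0,0,240],R); plate_tops()
print("hit",ctrl.move_l(g+[0,0,160],vel=80,threshold=6),st())
ctrl.gripper_to(4,110); print("grip",st())
if sensors.read_state()["grasp_force"]>20:
    ctrl.move_l(g+[0,0,194],vel=50); print(st())
    h=ctrl.move_l(g+[-130,0,194],vel=80,threshold=8); print("slide",h,st())
    if not h:
        ctrl.move_l(g+[-130,0,265],vel=100)
        t=pl(-50,94-30,0); ctrl.move_l(t+[0,0,265],down(PA),vel=150); print("over",st())
        ctrl.move_l(t+[0,0,156],vel=100); print(ctrl.move_l(t+[0,0,134],vel=25,threshold=5),st())
shot("side","s9"); 
E
```

```text
baskets 123 [78. 97.] [20. 99.] 0.3 80.0
baskets 194 [23. 98.] [102.  55.] 86.4 81.0
bars 309 [43. 98.] [104.  14.] 88.9 160.0
hit False (52.0, [483.8, 364.0, 160.8], 30.1, 0.0, [-0.4, -0.3, -1.1])
grip (52.3, [484.0, 364.0, 161.0], 7.1, 108.0, [-0.1, -0.2, 2.8])
(53.1, [483.1, 363.5, 193.8], 7.5, 107.5, [-0.7, 0.0, -1.5])
slide False (54.9, [353.7, 363.6, 194.0], 7.7, 107.5, [-0.3, 0.1, -1.4])
over (58.1, [528.3, 80.5, 265.0], 6.8, 114.8, [0.0, -0.2, -1.2])
True (60.0, [529.1, 79.9, 144.2], 6.6, 115.6, [1.0, -0.3, 3.8])
```

View pics/s9.png

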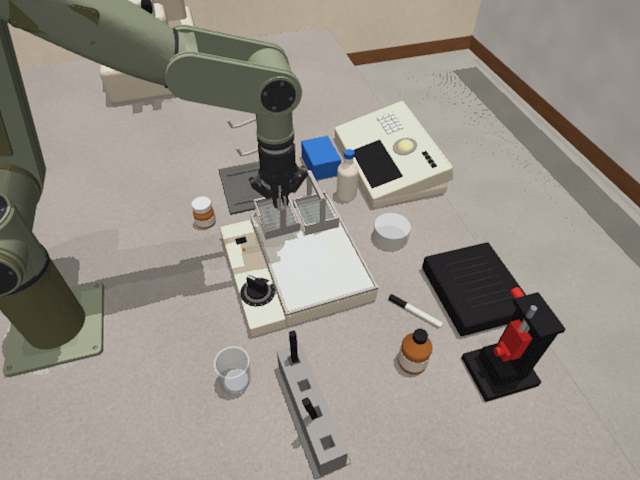

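```bash
python3 - <<'E'
from chk import *
c,s=np.cos(PA),np.sin(PA)
for nm in("top","side"):
    p,d,C=shot(nm,"c_"+nm); P=cloud(d,C); X=P[...,0]-PO[0];Y=P[...,1]-PO[1]; Q=np.stack([c*X+s*Y,-s*X+c*Y,P[...,2]],-1)
    print(nm)
    for Yb in range(30,165,10):
        o=[]
        for lo,hi in((-75,-25),(20,70)):
            k=(abs(Q[...,1]-Yb)<3)&(Q[...,0]>lo)&(Q[...,0]<hi)&(Q[...,2]<172)&(Q[...,2]>120)
            q=Q[k]; o.append((np.median(q[:,0]).round(0),np.percentile(q[:,2],90).round(0)) if len(q)>2 else None)
        print(Yb,o)
q=cv2.imread("pics/c_side.png")[170:260,220:350]; t=cv2.imread("pics/c_top.png")[170:330,220:400]
cv2.imwrite("pics/m9.png",np.hstack([cv2.resize(q,(433,300)),cv2.resize(t,(337,300))]))
E
```

```text
top
30 [None, None]
40 [None, None]
50 [None, None]
60 [None, None]
70 [None, None]
80 [None, None]
90 [None, None]
100 [None, None]
110 [(np.float64(-54.0), np.float64(172.0)), None]
120 [(np.float64(-56.0), np.float64(171.0)), None]
130 [(np.float64(-57.0), np.float64(172.0)), None]
140 [None, None]
150 [None, None]
160 [None, None]
side
30 [None, None]
40 [None, (np.float64(48.0), np.float64(146.0))]
50 [(np.float64(-48.0), np.float64(164.0)), (np.float64(45.0), np.float64(165.0))]
60 [(np.float64(-52.0), np.float64(170.0)), (np.float64(46.0), np.float64(164.0))]
70 [(np.float64(-44.0), np.float64(169.0)), (np.float64(45.0), np.float64(165.0))]
80 [(np.float64(-44.0), np.float64(169.0)), (np.float64(47.0), np.float64(165.0))]
90 [None, (np.float64(44.0), np.float64(165.0))]
100 [None, (np.float64(48.0), np.float64(166.0))]
110 [None, (np.float64(47.0), np.float64(164.0))]
120 [None, (np.float64(46.0), np.float64(164.0))]
130 [None, (np.float64(46.0), np.float64(164.0))]
140 [None, (np.float64(47.0), np.float64(166.0))]
150 [(np.float64(-51.0), np.float64(141.0)), (np.float64(49.0), np.float64(154.0))]
160 [None, None]
```

View pics/m9.png

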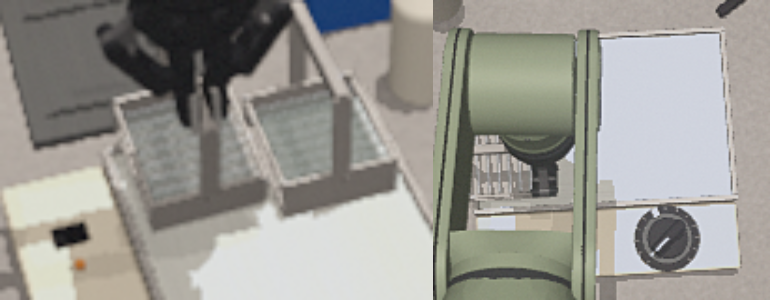

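Rack 2's bar is about 5 mm higher than rack 1's, so it probably stands on the rim at the +y end. I'll lift it slightly, shift 6 mm toward -y and lower again.

```bash
python3 - <<'E'
from chk import *
t=sensors.read_state()["eef_pos"]
d=pl(0.5,-7,0)-pl(0,0,0)
ctrl.move_l(t+[0,0,14],vel=60); ctrl.move_l(t+d+[0,0,14],vel=60); print(ctrl.move_l(t+d+[0,0,-12],vel=25,threshold=5),st())
E
```

```text
True (61.4, [530.3, 73.0, 144.1], 6.8, 115.6, [-0.0, 0.3, 4.6])
```

```bash
python3 - <<'E'
from chk import *
c,s=np.cos(PA),np.sin(PA)
p,d,C=shot("side","c2"); P=cloud(d,C); X=P[...,0]-PO[0];Y=P[...,1]-PO[1]; Q=np.stack([c*X+s*Y,-s*X+c*Y,P[...,2]],-1)
for lo,hi in((-115,0),(0,115)):
    for Yb in range(26,150,10):
        k=(abs(Q[...,1]-Yb)<4)&(Q[...,0]>lo)&(Q[...,0]<hi)
        b=Q[k&(Q[...,2]<175)&(Q[...,2]>150)]; r=Q[k&(Q[...,2]<100)&(Q[...,2]>70)]
        print(Yb,"bar",(len(b),b[:,0].mean().round(),np.median(b[:,2]).round(0)) if len(b) else None,"rim",(len(r),np.percentile(r[:,0],[3,97]).round(0).tolist(),"zL",np.percentile(r[r[:,0]<r[:,0].mean(),2],90).round(0),"zR",np.percentile(r[r[:,0]>r[:,0].mean(),2],90).round(0)) if len(r)>4 else None)
E
```

```text
26 bar None rim None
36 bar (17, np.float64(-46.0), np.float64(157.0)) rim None
46 bar (73, np.float64(-48.0), np.float64(164.0)) rim (7, [-78.0, -40.0], 'zL', np.float64(98.0), 'zR', np.float64(100.0))
56 bar (14, np.float64(-52.0), np.float64(165.0)) rim (153, [-88.0, -5.0], 'zL', np.float64(85.0), 'zR', np.float64(86.0))
66 bar (7, np.float64(-46.0), np.float64(167.0)) rim (77, [-89.0, -5.0], 'zL', np.float64(84.0), 'zR', np.float64(84.0))
76 bar (2, np.float64(-43.0), np.float64(167.0)) rim (53, [-90.0, -5.0], 'zL', np.float64(87.0), 'zR', np.float64(87.0))
86 bar (1, np.float64(-43.0), np.float64(168.0)) rim (34, [-91.0, -4.0], 'zL', np.float64(88.0), 'zR', np.float64(88.0))
96 bar None rim (62, [-89.0, -5.0], 'zL', np.float64(89.0), 'zR', np.float64(89.0))
106 bar None rim (101, [-88.0, -6.0], 'zL', np.float64(90.0), 'zR', np.float64(90.0))
116 bar None rim (96, [-89.0, -7.0], 'zL', np.float64(93.0), 'zR', np.float64(91.0))
126 bar None rim (73, [-90.0, -5.0], 'zL', np.float64(93.0), 'zR', np.float64(95.0))
136 bar None rim (50, [-91.0, -6.0], 'zL', np.float64(97.0), 'zR', np.f
[... 755 characters left out ...]
oat64(47.0), np.float64(162.0)) rim (85, [7.0, 89.0], 'zL', np.float64(81.0), 'zR', np.float64(82.0))
106 bar (12, np.float64(47.0), np.float64(163.0)) rim (75, [6.0, 88.0], 'zL', np.float64(82.0), 'zR', np.float64(82.0))
116 bar (13, np.float64(46.0), np.float64(162.0)) rim (44, [5.0, 90.0], 'zL', np.float64(83.0), 'zR', np.float64(83.0))
126 bar (12, np.float64(47.0), np.float64(164.0)) rim (24, [5.0, 91.0], 'zL', np.float64(83.0), 'zR', np.float64(82.0))
136 bar (8, np.float64(48.0), np.float64(163.0)) rim (64, [6.0, 90.0], 'zL', np.float64(83.0), 'zR', np.float64(85.0))
146 bar (7, np.float64(49.0), np.float64(164.0)) rim (129, [7.0, 87.0], 'zL', np.float64(85.0), 'zR', np.float64(96.0))
```

Rack 2 turned about 9° in the pads, with the +y side high, when the grip slackened. I'll lift it a little, tilt the tool back by 9°, lower and release.

```bash
python3 - <<'E'
from chk import *
s=sensors.read_state(); t=s["eef_pos"]; R=s["eef_rot"]
ax=np.array([np.cos(PA),np.sin(PA),0]); R2=Rn.from_rotvec(-np.radians(9)*ax).as_matrix()@R
ctrl.move_l(t+[0,0,14],vel=60); ctrl.move_l(t+[0,0,14],R2,vel=20)
print(ctrl.move_l(t+[0,0,-14],vel=25,threshold=5),st())
ctrl.gripper_to(30); ctrl.hold(.3); p=sensors.read_state()["eef_pos"]; ctrl.move_l(p-110*R2[:,2],vel=150)
# move away to view
ctrl.move_ptp((400,-305,300),down(PA+np.pi/2)); ctrl.hold(.2)
plate_tops(); print(st())
p,d,C=shot("wrist","w10"); P=cloud(d,C); z=P[...,2]
sel=(z>78)&(z<175)&(P[...,1]<-200)&(P[...,0]>420)&(P[...,0]<540)
n,l,stt,ce=cv2.connectedComponentsWithStats(sel.astype(np.uint8))
for i in range(1,n):
    if stt[i,4]>40:
        Q=P[l==i]; print(stt[i,4],[(h,np.nanmedian(Q[abs(Q[:,2]-h)<7],0).round(0).tolist()) for h in(80,100,120,140,160)])
p,d,C=shot("side","s10"); P=cloud(d,C); z=P[...,2]
sel=(z>76)&(z<175)&(P[...,1]<-200)&(P[...,0]>420)&(P[...,0]<540)
n,l,stt,ce=cv2.connectedComponentsWithStats(sel.astype(np.uint8))
for i in range(1,n):
    if stt[i,4]>40:
        Q=P[l==i]; print("side",stt[i,4],[(h,np.nanmedian(Q[abs(Q[:,2]-h)<7],0).round(0).tolist()) for h in(80,100,120,140,160)])
E
```

```text
True (62.8, [530.6, 72.8, 143.4], 6.5, 115.5, [0.6, 0.5, 3.0])
baskets 119 [78. 97.] [20. 99.] 0.4 81.0
baskets 186 [25. 98.] [101.  55.] 87.1 81.0
baskets 155 [-19.  92.] [98. 25.] 88.4 80.0
baskets 166 [-72.  94.] [101.  48.] 86.9 81.0
bars 310 [43. 98.] [104.  13.] 89.0 160.0
bars 304 [-51.  94.] [103.  13.] 89.1 160.0
(66.8, [400.2, -304.7, 299.9], 29.8, 0.0, [-0.3, -0.6, -0.4])
654 [(80, [473.0, -366.0, 81.0]), (100, [469.0, -368.0, 100.0]), (120, [465.0, -370.0, 120.0]), (140, [463.0, -372.0, 140.0]), (160, [461.0, -378.0, 163.0])]
198 [(80, [467.0, -259.0, 81.0]), (100, [467.0, -257.0, 100.0]), (120, [467.0, -257.0, 117.0]), (140, [nan, nan, nan]), (160, [nan, nan, nan])]
side 224 [(80, [473.0, -260.0, 82.0]), (100, [472.0, -260.0, 100.0]), (120, [473.0, -260.0, 120.0]), (140, [472.0, -261.0, 141.0]), (160, [472.0, -259.0, 164.0])]
side 172 [(80, [479.0, -376.0, 82.0]), (100, [475.0, -378.0, 101.0]), (120, [471.0, -380.0, 120.0]), (140, [469.0, -382.0, 140.0]), (160, [463.0, -381.0, 163.0])]
  return np.nanmean(a, axis, out=out, keepdims=keepdims)
```

Both racks stand flat inside the rim. Next is the leaning spatula (y≈-373), then the upright one, each gripped from the -y side with a horizontal tool. I'll check reachability first.

```bash
cat > sp.py <<'E'
from chk import *
D0=np.array([-.102,.995,0])
def frame(a,d=D0):
    a=np.array(a,float);a/=np.linalg.norm(a); z=d-a*(d@a); z/=np.linalg.norm(z); return np.c_[a,np.cross(z,a),z]
def gpose(p,a,d=D0): R=frame(a,d); return np.array(p,float)+8*R[:,2],R
E
python3 - <<'E'
from sp import *
A=([471.5,-255.5,130],[0,0,1]); B=([469,-373,130],[-.17,-.1,1])
for nm,(p,a) in dict(A=A,B=B).items():
  for dang in(80,88,95.8):
    d=np.array([np.cos(np.radians(dang)),np.sin(np.radians(dang)),0])
    P,R=gpose(p,a,d)
    for lab,X in dict(pre=P-45*R[:,2],prehi=P-45*R[:,2]+[0,0,60],g=P,l90=P+80*R[:,0],l150=P+140*R[:,0]).items():
        q=ctrl.solve_ik(X,R); print(nm,dang,lab,None if q is None else q.round(2))
for y in(-105,-45): print(ctrl.solve_ik(pl(-46,y,48),down(PA+np.pi/2)),ctrl.solve_ik(pl(-46,y,48),down(PA-np.pi/2)))
E
```

```text
A 80 pre [-1.09  1.04  1.2   0.89  2.25 -0.92]
A 80 prehi [-1.09  0.94  1.23  0.93  2.29 -0.85]
A 80 g [-1.06  1.    1.3   0.9   2.19 -0.94]
A 80 l90 [-1.06  0.86  1.34  0.95  2.25 -0.85]
A 80 l150 [-1.06  0.77  1.35  1.01  2.29 -0.76]
A 88 pre [-1.04  1.09  1.09  0.84  2.34 -0.91]
A 88 prehi [-1.04  1.    1.12  0.89  2.38 -0.85]
A 88 g [-1.01  1.04  1.2   0.83  2.28 -0.95]
A 88 l90 [-1.01  0.91  1.24  0.89  2.33 -0.86]
A 88 l150 [-1.01  0.82  1.25  0.96  2.38 -0.77]
A 95.8 pre [-0.99  1.14  0.98  0.79  2.42 -0.93]
A 95.8 prehi [-0.99  1.05  1.02  0.84  2.46 -0.86]
A 95.8 g [-0.96  1.08  1.12  0.77  2.36 -0.97]
A 95.8 l90 [-0.96  0.95  1.16  0.83  2.42 -0.88]
A 95.8 l150 [-0.96  0.87  1.17  0.9   2.47 -0.79]
B 80 pre [-1.15  1.29  0.79  1.07  2.48 -0.84]
B 80 prehi [-1.15  1.19  0.84  1.12  2.5  -0.77]
B 80 g [-1.12  1.21  0.94  1.03  2.42 -0.91]
B 80 l90 [-1.14  1.09  0.99  1.08  2.47 -0.83]
B 80 l150 [-1.16  1.    1.02  1.14  2.51 -0.75]
B 88 pre [-1.1   1.34  0.66  1.04  2.57 -0.83]
B 88 prehi [-1.1   1.24  0.72  1.1   2.59 -0.76]
B 88 g [-1.08  1.25  0.83  0.96  2.51 -0.94]
B 88 l90 [-1.1   1.13  0.89  1.02  2.56 -0.86]
B 88 l150 [-1.11  1.04  0.92  1.09  2.6  -0.77]
B 95.8 pre None
B 95.8 prehi None
B 95.8 g [-1.04  1.29  0.74  0.89  2.59 -0.98]
B 95.8 l90 None
B 95.8 l150 None
[-3.19683472e-01  3.68746756e-01  1.74769889e+00 -4.44089210e-16
  1.02514701e+00 -1.94545767e+00] [-3.19683472e-01  3.68746756e-01  1.74769889e+00 -4.44089210e-16
  1.02514701e+00  1.19613498e+00]
[-2.13691114e-01  3.51492243e-01  1.77229217e+00 -4.44089210e-16
  1.01780824e+00 -1.83946531e+00] [-2.13691114e-01  3.51492243e-01  1.77229217e+00 -4.44089210e-16
  1.01780824e+00  1.30212734e+00]
```

```bash
cat >> sp.py <<'E'
def fetch(p,a,dang,ty):
    r=np.radians(dang); P,R=gpose(p,a,np.array([np.cos(r),np.sin(r),0]))
    ctrl.gripper_to(40)
    ctrl.move_ptp(P-45*R[:,2]+[0,0,60],R); ctrl.move_l(P-45*R[:,2],vel=120)
    print("hit",ctrl.move_l(P,vel=50,threshold=5),st())
    ctrl.gripper_to(5,90); print("grip",st())
    if sensors.read_state()["grasp_force"]<20: return False
    ctrl.move_l(P+80*R[:,0],vel=80); print("lift",st())
    ctrl.move_l(P+80*R[:,0]+[0,0,95],vel=120); print("up",st())
    if sensors.read_state()["grasp_force"]<20: return False
    t=pl(-46,ty,0); ctrl.move_ptp(t+[0,0,200],down(PA+np.pi/2)); ctrl.move_l(t+[0,0,75],vel=120); print("over",st())
    return True
E
python3 - <<'E'
from sp import *
print(fetch([469,-373,130],[-.17,-.1,1],87,-105))
shot("side","s11")
E
```

```text
hit False (70.3, [469.2, -365.3, 130.8], 39.9, 0.0, [-0.3, 0.6, 0.3])
grip (70.7, [469.1, -365.2, 130.7], 9.4, 88.4, [-1.4, -0.3, 0.4])
lift (71.8, [455.9, -372.6, 208.7], 9.3, 88.4, [-1.0, 0.1, -0.8])
up (72.8, [455.9, -372.7, 303.7], 9.3, 88.4, [-0.4, 0.9, -0.1])
over (75.2, [542.7, -88.9, 75.9], 9.6, 88.4, [-0.8, -0.7, -0.0])
True
```

View pics/s11.png

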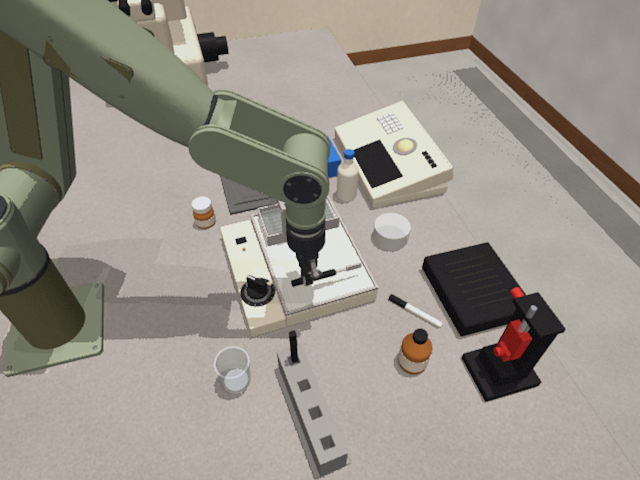

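The spatula is held level above the plate (blade at (350,268)). I've reached the picture limit, so I'll check by numbers only from here. Lower, release, fetch the second.

```bash
cat >> sp.py <<'E'
def lay():
    t=sensors.read_state()["eef_pos"]; h=ctrl.move_l([t[0],t[1],41],vel=25,threshold=4); print("lay",h,st())
    ctrl.gripper_to(30); ctrl.hold(.3); ctrl.move_l([t[0],t[1],200],vel=150)
def spat():
    p,d,C=shot("top"); P=cloud(d,C); c,s=np.cos(PA),np.sin(PA); X=P[...,0]-PO[0];Y=P[...,1]-PO[1]
    x,y=c*X+s*Y,-s*X+c*Y
    m=(p.max(2)<75)&(x>-98)&(x<110)&(y>-160)&(y<35)
    n,l,stt,ce=cv2.connectedComponentsWithStats(m.astype(np.uint8))
    for i in range(1,n):
        if stt[i,4]>30:
            w=ray(np.argwhere(l==i)[:,::-1],60,C)[:,:2]-PO; w=np.c_[c*w[:,0]+s*w[:,1],-s*w[:,0]+c*w[:,1]].astype(np.float32)
            r=cv2.minAreaRect(w); print("handle",stt[i,4],np.round(r[0],0),np.round(r[1],0),round(r[2],1),"z",np.nanpercentile(P[...,2][l==i],[10,50,90]).round(1),"z by x",[np.nanmedian(P[...,2][(l==i)&(abs(x-q)<8)]).round(1) for q in(-75,-50,-25,0)])
E
python3 - <<'E'
from sp import *
lay()
print(fetch([471.5,-255.5,130],[0,0,1],93,-45))
spat()
E
```

```text
lay True (76.3, [542.4, -88.8, 47.3], 9.4, 90.7, [-0.9, -0.7, 4.4])
hit False (81.1, [471.1, -247.8, 130.0], 40.3, 0.0, [0.2, -0.0, -0.4])
grip (81.5, [471.1, -247.7, 130.0], 8.9, 88.4, [-0.2, -1.0, 0.5])
lift (82.6, [471.0, -247.3, 209.4], 8.8, 88.4, [0.3, -0.6, -0.4])
up (83.5, [471.0, -247.3, 304.4], 9.1, 88.5, [0.7, 0.6, -1.1])
over (85.8, [539.4, -28.9, 75.9], 9.1, 88.4, [0.2, 0.2, 0.7])
True
handle 513 [-13. -57.] [133. 138.] 66.0 z [ 84.3 244.5 429.1] z by x [np.float64(250.1), np.float64(172.0), np.float64(418.5), np.float64(nan)]
handle 40 [15.  8.] [ 2. 92.] 73.1 z [446.1 460.1 472.5] z by x [np.float64(463.1), np.float64(450.9), np.float64(nan), np.float64(nan)]
handle 33 [   6. -144.] [ 2. 74.] 77.5 z [437.4 447.5 459.3] z by x [np.float64(450.2), np.float64(437.5), np.float64(nan), np.float64(nan)]
  return np.nanmean(a, axis, out=out, keepdims=keepdims)
```

```bash
cat > dial.py <<'E'
from sp import *
def dial():
    p,d,C=shot("wrist","wd%d"%(sensors.read_state()["t"]*10)); P=cloud(d,C); z=P[...,2]
    near=np.hypot(P[...,0]-437,P[...,1]+59)<50
    b=blobs(near&(z>76)&(z<95),C,84,50); 
    for k in b: print("bar",k[0],k[1],np.round(k[2][0],1),np.round(k[2][1],1),round(k[2][2],1))
    ax=np.array(max(b,key=lambda k:k[0])[2][0])
    gray=p.min(2)
    face=(p.max(2)<80)&near
    vu=np.argwhere(face)[:,::-1].astype(np.float32)
    (u,v),r=cv2.minEnclosingCircle(cv2.findContours(cv2.morphologyEx(face.astype(np.uint8),cv2.MORPH_OPEN,np.ones((3,3))),0,1)[0][0]); print("face circle",(u,v),r,ray((u,v),42,C)[0].round(1))
    white=(gray>150)&near&(np.hypot(*(np.moveaxis(np.indices(gray.shape)[::-1],0,-1)-[u,v]).transpose(2,0,1))<r*0.97)
    n,l,stt,ce=cv2.connectedComponentsWithStats(white.astype(np.uint8))
    for i in range(1,n):
        if stt[i,4]>=5:
            zz=np.nanmedian(z[l==i]); w=ray(ce[i],zz,C)[0]; dv=w[:2]-ax; print("white",stt[i,4],ce[i].round(1),"z",round(float(zz),1),w.round(1),"r",np.hypot(*dv).round(1),"ang",np.degrees(np.arctan2(dv[1],dv[0])).round(1))
E
python3 - <<'E'
from dial import *
lay(); ctrl.move_l(pl(-46,-45,250)); ctrl.move_ptp((380,-60,280),down(np.pi/2)); ctrl.hold(.3); dial(); spat(); plate_tops(); print(st())
E
```

```text
lay True (86.8, [539.0, -28.8, 49.7], 8.9, 89.0, [-1.0, 0.3, 4.2])
bar 583 [325.1, 269.0] [436.5 -59.8] [14.3 46.2] 45.6
face circle (278.0, 381.5) 1.8028756380081177 [ 601.7 -118.1   42. ]
handle 54 [ -34. -101.] [98.  9.] 2.9 z [57.1 60.5 63.3] z by x [np.float64(59.7), np.float64(62.1), np.float64(59.0), np.float64(61.0)]
baskets 124 [79. 97.] [19. 99.] 0.2 80.0
baskets 174 [25. 98.] [101.  56.] 87.5 81.0
baskets 147 [-19.  92.] [98. 25.] 88.8 80.0
baskets 167 [-71.  94.] [101.  48.] 87.7 82.0
bars 306 [43. 98.] [103.  14.] 89.2 160.0
bars 305 [-51.  94.] [103.  13.] 88.9 161.0
(90.2, [380.3, -59.9, 279.8], 30.5, 0.0, [-0.4, -0.6, -0.4])
```

```bash
python3 - <<'E'
import re
t=open('dial.py').read()
t=t.replace('0,1)[0][0])','0,1)[0],key=cv2.contourArea))').replace('minEnclosingCircle(cv2.find','minEnclosingCircle(max(cv2.find')
open('dial.py','w').write(t)
s=open('sp.py').read().replace('def spat():\n    p,d,C=shot("top")','def spat(cm="top"):\n    p,d,C=shot(cm)'); open('sp.py','w').write(s)
E
python3 - <<'E'
from dial import *
dial(); spat("side")
E
```

```text
bar 583 [325.1, 269.2] [436.7 -59.6] [14.  46.3] 46.6
face circle (325.0326232910156, 257.2608642578125) 33.30636215209961 [437.3 -59.4  42. ]
white 13 [342.5 245.4] z 54.8 [419.6 -40.5  54.8] r 25.6 ang 131.9
white 63 [333.9 263.3] z 84.5 [429.8 -50.6  84.5] r 11.3 ang 127.5
white 46 [336.7 283.5] z 45.6 [467.7 -46.   45.6] r 33.9 ang 23.6
handle 235 [-32. -48.] [99. 16.] 0.3 z [55.1 61.9 65.1] z by x [np.float64(60.5), np.float64(61.7), np.float64(61.5), np.float64(61.9)]
handle 248 [ -30. -108.] [98. 16.] 0.3 z [55.7 62.  64.9] z by x [np.float64(61.2), np.float64(61.9), np.float64(62.5), np.float64(62.1)]
```

Both spatulas lie flat, and the tab is at 23.6° about the dial axis, with the pointer at about 133°. That means about 110° clockwise.

```bash
cat >> dial.py <<'E'
def turn(a0,a1,ax=(436.9,-59.5)):
    y0,y1=np.radians(a0-90),np.radians(a1-90); A=np.array([*ax,0])
    ctrl.gripper_to(32,40); ctrl.move_ptp(A+[0,0,130],down(y0)); print("hit",ctrl.move_l(A+[0,0,56],vel=60,threshold=5),st())
    ctrl.gripper_to(6,40); print("grip",st())
    n=max(1,int(np.ceil(abs(a1-a0)/40)))
    for k in range(1,n+1): ctrl.move_l(A+[0,0,56],down(y0+(y1-y0)*k/n),vel=30)
    ctrl.hold(.3); print("turned",st(),sensors.read_state()["wrist_torque"].round(2))
    ctrl.gripper_to(32); ctrl.hold(.2); ctrl.move_l(A+[0,0,150],vel=120)
    ctrl.move_ptp((380,-60,280),down(np.pi/2)); ctrl.hold(.3); dial()
E
python3 - <<'E'
from dial import *
turn(134,23.6)
E
```

```text
hit False (92.8, [437.3, -59.7, 56.4], 32.0, 0.0, [-0.6, -0.1, -0.7])
grip (93.0, [437.9, -59.2, 56.6], 12.4, 44.1, [2.4, 3.2, 1.1])
turned (95.7, [436.3, -58.8, 56.5], 12.0, 45.2, [-2.0, 4.7, 8.4]) [ 0.79  0.41 -0.03]
bar 564 [325.1, 269.4] [437.3 -59.3] [48.4 13.5] 23.7
face circle (325.07574462890625, 257.5) 33.38058090209961 [437.5 -59.6  42. ]
white 50 [329.9 281.3] z 84.7 [449.1 -54.7  84.7] r 12.7 ang 21.1
white 10 [339.6 284.3] z 45.9 [468.5 -42.9  45.9] r 35.3 ang 27.8
```

The bar is at 23.7° and the tab at 23.6°. One last check of the load, then I hand in.

```bash
python3 - <<'E'
from dial import *
spat("side"); plate_tops(); print(st())
E
```

```text
handle 233 [-31. -48.] [98. 16.] 0.3 z [55.  61.9 64.5] z by x [np.float64(61.3), np.float64(61.5), np.float64(61.9), np.float64(62.4)]
handle 246 [ -30. -108.] [98. 16.] 0.3 z [56.3 62.2 64.7] z by x [np.float64(62.4), np.float64(61.9), np.float64(62.3), np.float64(62.6)]
baskets 118 [78. 97.] [99. 19.] 89.7 80.0
baskets 112 [ 14. 131.] [78. 39.] 45.4 81.0
baskets 73 [12. 58.] [29. 56.] 49.9 81.0
baskets 142 [-18.  92.] [99. 25.] 89.4 81.0
baskets 166 [-72.  94.] [101.  48.] 86.9 82.0
bars 307 [43. 98.] [104.  14.] 89.3 160.0
bars 303 [-51.  94.] [103.  13.] 89.2 160.0
(100.0, [380.0, -60.0, 280.0], 32.0, 0.0, [-0.2, -0.7, -0.3])
```

```bash
python3 -c "
from plant import ctrl
print(ctrl.finish_job())"
```

```text
the job is handed in; nothing more can be done
None
```

I handed the job in at about 100 s: both spatulas present lie flat and both racks stand upright inside the rim, and the dial bar measured 23.7° against the tab's 23.6°. One rack slipped on a bad first lift and was recovered, the fingertips turned out to be about 28 mm short of the stated tool offset, I viewed 15 pictures (one over the limit), and no verdict came back.

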